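# Draw the drip rack's bolt with a hook

## Task

Take the hooked rod from the silicone mat and use it to reach into the bay of the pale grey tier stack and draw the orange-knobbed bolt all the way back towards the mouth of the bay, until you feel it come up firm against its stop; pull gently, because the resin knob is brittle. Then bring the hook out, leaving the bolt drawn, and lay it gently flat on the mat again. Keep the gripper out of the stack and leave everything else as it stands.

Things in the scene. Friction and masses are not known exactly. Their poses are not given: they have to be found in the camera images.
- tower: pale grey plastic tier stack, fixed, 200 mm deep, 170 mm wide, 154 mm tall. Origin at counter level; x points from the mouth (robot side) to the back, z up. A drawer tier (x -90 to +110 mm) is topped by a deck 68 mm above the counter; over it an open bay, roofed by a slatted drip rack (x -60 to +110 mm, underside at 130 mm, slats' top 140 mm, rim 154 mm) that the bolt locks on
- bay_mouth (a point): middle of the bay's mouth, on the deck, in the stack's axes (stack x -60 mm). The bay is 156 mm wide inside (y -78 to +78 mm), 62 mm high, too low for a hand or gripper. The steel barrel bolt lies on the deck along the stack's middle line, in two guide straps 22 mm wide whose tops are 20 mm above the deck: the rear one at stack x +67 to +77 mm, the front one somewhere in x -28 to +6 mm
- keeper (a point): hole in the steel keeper plate that takes the bolt's nose, on the plate's mouth side, 11 mm above the deck. The plate hangs from the rack at the back of the bay, 38 mm wide and 62 mm tall: keep the hook off it
- bolt (a joint): travel of the bolt in m: 0 fully shot; it slides towards the mouth (stack -x), starts 0 to 8 mm drawn, drags with about 3.5 N and stays where left. Hard stop: the knob meets the front strap, which is set by its screws differently on each stack, after 24 to 48 mm of travel. The knob breaks if the hook loads bolt or stack with over 13 N; hold a pull of 8 to 11 N at the stop for half a second
- knob (a point): middle of the orange resin knob at the height to hook it, 30 mm above the deck, 98 mm above the counter. An upright round post 10 mm thick from 14 to 40 mm above the deck, with a head 15 mm across from 40 to 45 mm. It moves with the bolt: stack x +35 mm fully shot, less by the bolt's travel
- hook: hooked rod, about 80 g, lying flat. Origin under its black handle near the balance point; x along the rod to the hook, z up. Handle x -75 to +35 mm, 18 mm wide, 24 mm tall: grip across its width near the origin. A 6 mm rod, its centre line 12 mm up, runs at y 0 to x 205 mm, bends square to y 24 mm and turns back 10 mm (a level J, 18 mm clear between shank and lip)
- hook_bend (a point): middle of the hook's cross bar, on its centre line: x 205, y 12, z 12 mm in the hook's frame; same axes as the hook. To pull, the knob stands between shank and lip and bears on the cross bar's handle side
- mat: dark teal hard silicone mat, fixed on the counter, 340 mm (x) by 220 mm (y), 4 mm thick; origin at the centre of its underside
- jar: round clear glass jar with a steel screw lid, 80 mm across, 100 mm tall, standing on the counter; origin at the centre of its underside; leave it alone
- hexset: steel hex key set upright in a black holder 30 x 92 mm, 100 mm tall, on the counter; origin at the centre of its underside; leave it alone
- uvlamp: compact white UV lamp on a round 90 mm foot, 171 mm tall; origin at the centre of its underside; leave it alone
- washbottle: clear bottle with a blue cap, 60 mm across, 150 mm tall; origin at the centre of its underside; leave it alone
- gear: small blue resin gear, 40 mm across, 26 mm tall, lying loose on the drip rack's slats; origin at the centre of its underside; leave it alone
- bracket: small green resin angle bracket, 36 mm long, 31 mm tall, lying loose on the drip rack's slats; origin at the centre of its underside; leave it alone
- figure: small grey resin figure, 34 mm across, 52 mm tall, on the counter to the left of the mat; origin at the centre of its underside; leave it alone

How it is judged:
By the outcome, as a careful person would: the job done as asked, in the order asked, and still so for the second after the job is handed in, with the robot touching nothing.
It also fails if it takes over 72 s, if anything falls off the work surface, if the arm or the gripper's body presses on something with over 40 N, if the wrist force passes 120 N, or if a joint passes its speed limit or range.

## Robot

A 6-joint arm with a two-finger parallel gripper is mounted at the origin on the work surface. World frame = base frame: x ahead of the robot, y to its left, z up, the work surface at z = 0. Lengths are in m, angles in degrees, forces in N, time in s.
With the tool pointing down it reaches from about 0.25 to 0.725 m from the base axis. Payload 9.7 kg.
Tool frame: the origin (TCP) lies on the centre line of the jaws, within the pads' length; the fingertips stand 22 mm ahead of it and the grasp point (between the pads) lies 3 mm ahead of it; z points along the fingers, y is the direction in which the jaws open and shut (so a half turn about z gives the same grasp; the last joint's range is limited). The gripper opens to 85 mm and grips with 20 to 120 N. Pads are 22 mm wide; open, the fingers measure 114 mm over their backs; the gripper's body (76 mm by 85 mm) begins 54 mm behind the grasp point. The pads swing forward as they close: fully open they stand 13 mm farther back than shut.
Start: joints at [-73.797, 4.979, 10.078, 95.1, 0, 90], TCP at [0.153, -0.528, 0.253] pointing down, gripper open.
Joint ranges: [-179.16, 179.16], [-48.56, 103.87], [-65.8, 70.77], [-126.05, 130.52], [-82.76, 87.17], [-180, 180]. Speed limits (degrees/s): [127.2, 127.2, 147.25, 180, 180, 180].

## Interface

Orientations are given as [roll, pitch, yaw] about the fixed x, y, z axes, in that order (R = Rz(yaw) Ry(pitch) Rx(roll)).
In Python, from workcell import monitor, eyes, job gives the robot as it stands. The module is installed in compiled form; this text tells all that it offers.
- The arm moves only by the tool drive_tool, never from a script. Its argument "plan" is a list of rows, each a list of 3 entries, a list of its own where there are three numbers: the opening, from 0 (shut) to 1 (fully open), then the shift along the world's x, y, z in m, then the turn about the world's z in degrees. In form: [[gripper, [x, y, z], yaw], ...]. A call has 1 to 10 rows; each row shifts and turns the commanded pose from where the row before left it; what a row does not reach is not made up. A row lasts 1/8 s, in which the tool goes at most 62.5 mm and 10.7 degrees, less where a joint would pass 70% of its speed; a pose out of reach is approached as far as the arm can. A call is refused whole if a number of a shift passes 0.0625 or a number of a turn 10.7, either way. A call with a gripper value outside its range is refused whole. The fingers move at their own pace and stop on an object; "grip_force" is the grip in N (left out, the last holds). Time passes only in rows, so rows that do not move let the fingers close. It gives the time, the measured TCP pose, the force and the opening at its end, in the units of the state.
- monitor.get_obs(): the state, without advancing time (a new reading comes with each control period).
- eyes.camera(name): name is "side" or "top" or "wrist"; returns (picture, depth): 384x512x3 uint8, red, green, blue; 384x512 float32, m along the optical axis (not along the pixel's ray), 0 where there is no reading.
- eyes.camera_params(name): a dict with "fx", "fy", "cx", "cy" (pixels), "dist_coeffs" ([k1, k2, p1, p2, k3] as OpenCV has them; the pictures are not rectified), "extrinsics" (4x4, takes a point from world to camera coordinates); the wrist camera has in their place "mount" (4x4, takes a point from camera to tool coordinates, whose origin is the TCP and whose axes are the flange's). Camera axes: x right, y down, z forward; pixel columns grow to the right and rows downward; lengths in m; the calibration is good to about 2 mm. A picture is of the moment at which its call begins: read the wrist's pose just before it. camera_params takes no time and is no camera call.
- job.job_done(): hands the job in, once; it reports no verdict.
The state is a dict: "time": time; "q": joint angles; "qd": joint speeds; "joint_efforts": joint torques, N m; "ee_pos": TCP position; "tcp_rot": TCP orientation; "wrist_force": force on the tool from outside, world axes, zero at the start; "torque": the same for the moment, N m; "opening": finger opening in m.
Only numpy, scipy, OpenCV 4.12 (cv2) and the standard library are available. Lean on these libraries where they do the work, as an engineer would, in place of code of your own. Each camera call takes 0.05 s, during which the arm holds its last target.

## Working session

There is one attempt and no reset: what is moved stays moved. The work goes in short steps, Python scripts to look and compute and a tool call to move; the robot and the scene stay as the last step left them, time stands still between calls to the robot, and variables do not carry over. Pictures are saved under pics/ and viewed, and the job is handed in when it is done.

Besides the shell and the picture viewer there is one more tool, called after "Call:" in YAML: its name, and indented under it one key for each argument. drive_tool: Moves the arm, as the interface text tells. Its arguments: {"type":"object","properties":{"plan":{"type":"array","items":{"type":"array"}},"grip_force":{"type":"number"}},"required":["plan"]}

```bash
mkdir -p pics; ls
cat > h.py <<'E'
import numpy as np, cv2
from workcell import monitor, eyes, job
def snap(name,fn):
    o=monitor.get_obs(); im,d=eyes.camera(name); p=eyes.camera_params(name)
    cv2.imwrite('pics/'+fn+'.png',im[:,:,::-1]); np.savez('pics/'+fn+'.npz',im=im,d=d,pos=o['ee_pos'],rot=o['tcp_rot'])
    return im,d,p,o
E
python3 - <<'E'
from h import *
o=monitor.get_obs(); print(o)
for n in ['top','side','wrist']:
    im,d,p,_=snap(n,n+'0'); print(n,p)
E
```

```text
pics
{'time': 0.0, 'q': array([-7.37974126e+01,  5.01116501e+00,  1.00335032e+01,  9.50991298e+01,
       -4.69417377e-04,  9.00015282e+01]), 'qd': array([-0.03970705,  0.13830218,  0.00168535, -0.03451568,  0.00505765,
       -0.00178755]), 'joint_efforts': array([ 3.98297561e-04, -5.20392287e+01,  4.64799142e+01,  1.64695247e-02,
        3.07188770e-05,  1.21109889e-05]), 'ee_pos': array([ 0.15341041, -0.52796082,  0.25257391]), 'tcp_rot': array([-1.79923208e+02,  4.71465189e-04,  1.62010598e+01]), 'wrist_force': array([-0.2279611 ,  0.297512  , -0.98275702]), 'torque': array([-0.00353323, -0.05228656, -0.00093254]), 'opening': 0.08530599584179151}
top {'fx': 441.05809911691193, 'fy': 441.05809911691193, 'cx': 262.13211118794135, 'cy': 188.93973078119484, 'dist_coeffs': array([-0.02079303,  0.        ,  0.        ,  0.        ,  0.        ]), 'extrinsics': array([[ 0.02607558, -0.99943357,  0.02127431,  0.01123406],
       [-0.98039998, -0.02972476, -0.19476222,  0.5651164 ],
       [ 0.19528428, -0.0157788 , -0.98061974,  1.46491366],
       [ 0.        ,  0.        ,  0.        ,
[... 319 characters left out ...]
5278, -0.66884879,  0.31519755],
       [ 0.39670709, -0.53852877, -0.74337759,  1.16595259],
       [ 0.        ,  0.        ,  0.        ,  1.        ]])}
wrist {'fx': 285.764124037461, 'fy': 285.764124037461, 'cx': 257.89229794025846, 'cy': 188.97796509205, 'dist_coeffs': array([-0.00129014,  0.        ,  0.        ,  0.        ,  0.        ]), 'mount': array([[-1.15528014e-04, -9.59405446e-01, -2.82030454e-01,
         7.17222612e-02],
       [ 9.99999114e-01, -4.84914772e-04,  1.23994397e-03,
        -5.56248119e-04],
       [-1.32636973e-03, -2.82030061e-01,  9.59404652e-01,
        -1.20350676e-01],
       [ 0.00000000e+00,  0.00000000e+00,  0.00000000e+00,
         1.00000000e+00]])}
```

View pics/top0.png

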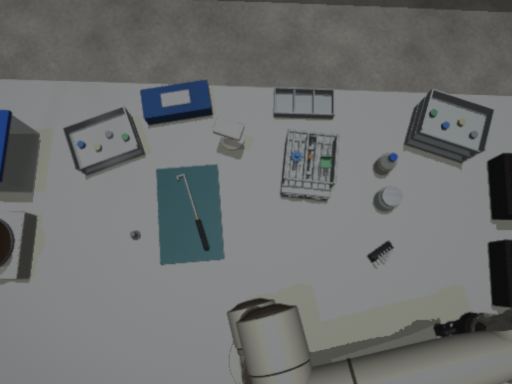

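View pics/side0.png

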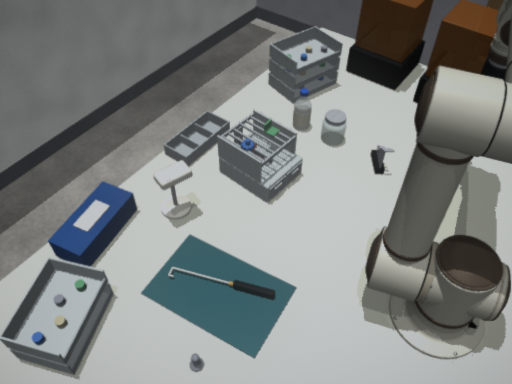

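View pics/wrist0.png

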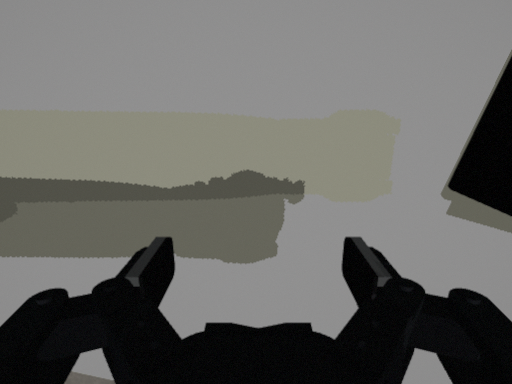

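The top view shows the mat (corners about (157,168), (222,262)), with the hook on it from its handle end at (206,247) to the bend at (182,177). The tower is at (310,163), with the gear blue and the bracket green on its rack. Next I measure these.

```bash
cat >> h.py <<'E'
from scipy.spatial.transform import Rotation as Ro
def T_wc(name,p,pos=None,rot=None):
    if name!='wrist': return np.linalg.inv(p['extrinsics'])
    T=np.eye(4);T[:3,:3]=Ro.from_euler('xyz',rot,degrees=True).as_matrix();T[:3,3]=pos
    return T@p['mount']
def rays(uv,p):
    K=np.array([[p['fx'],0,p['cx']],[0,p['fy'],p['cy']],[0,0,1]])
    n=cv2.undistortPoints(np.array(uv,float).reshape(-1,1,2),K,p['dist_coeffs']).reshape(-1,2)
    return np.c_[n,np.ones(len(n))]
def onplane(uv,T,p,z):
    r=rays(uv,p)@T[:3,:3].T; o=T[:3,3]
    return o+r*((z-o[2])/r[:,2])[:,None]
def bydepth(uv,T,p,d):
    uv=np.array(uv);r=rays(uv,p)*np.array([d[int(v),int(u)] for u,v in uv])[:,None]
    return r@T[:3,:3].T+T[:3,3]
def proj(P,T,p):
    K=np.array([[p['fx'],0,p['cx']],[0,p['fy'],p['cy']],[0,0,1]])
    W=np.linalg.inv(T);return cv2.projectPoints(np.array(P,float).reshape(-1,3),cv2.Rodrigues(W[:3,:3])[0],W[:3,3],K,p['dist_coeffs'])[0].reshape(-1,2)
def load(fn,name):
    z=np.load('pics/'+fn+'.npz');p=eyes.camera_params(name);return z['im'],z['d'],p,T_wc(name,p,z['pos'],z['rot'])
E
python3 - <<'E'
from h import *
for n in ['top','side']:
    im,d,p,T=load(n+'0',n); print(n)
    hsv=cv2.cvtColor(im,cv2.COLOR_RGB2HSV)
    m=((hsv[...,0]>80)&(hsv[...,0]<100)&(hsv[...,1]>100)).astype(np.uint8)
    c=max(cv2.findContours(m,cv2.RETR_EXTERNAL,2)[0],key=cv2.contourArea)
    r=cv2.boxPoints(cv2.minAreaRect(c)); 
    ap=cv2.approxPolyDP(cv2.convexHull(c),6,True).reshape(-1,2); P=onplane(ap,T,p,0.004); print('mat',ap.tolist(),P.round(3).tolist())
    mm=np.zeros_like(m);cv2.fillConvexPoly(mm,cv2.convexHull(c),1)
    dark=(mm>0)&(im.max(2)<45); dark=cv2.morphologyEx(dark.astype(np.uint8),cv2.MORPH_OPEN,np.ones((2,2)))
    v,u=np.nonzero(dark);Q=onplane(np.c_[u,v],T,p,0.022)
    mu=Q.mean(0);w,V=np.linalg.eigh(np.cov((Q-mu)[:,:2].T));s=(Q-mu)[:,:2]@V[:,1];print('handle',len(u),mu.round(3),V[:,1].round(3),s.min(),s.max(),'z by depth',np.percentile(bydepth(np.c_[u,v],T,p,d)[:,2],[10,50,90]).round(3))
    br=(mm>0)&(im.min(2)>110);v,u=np.nonzero(br);Q=onplane(np.c_[u,v],T,p,0.016);print('rod',len(u),Q[::6,:2].round(3).tolist())
    for nm,lo,hi in (('blue',105,125),('green',50,80),('orange',5,18)):
        mk=((hsv[...,0]>=lo)&(hsv[...,0]<=hi)&(hsv[...,1]>130)&(hsv[...,2]>60)).astype(np.uint8)
        k,l,st,ce=cv2.connectedComponentsWithStats(mk)
        for i in range(1,k):
            if st[i,4]>4: print(nm,st[i,4],ce[i].round(0),bydepth([ce[i]],T,p,d).round(3))
E
python3 - <<'E'
import cv2
a=cv2.imread('pics/top0.png')[100:230,250:430];cv2.imwrite('pics/top0c.png',cv2.resize(a,None,fx=4,fy=4,interpolation=2))
a=cv2.imread('pics/side0.png')[100:210,200:350];cv2.imwrite('pics/side0c.png',cv2.resize(a,None,fx=5,fy=5,interpolation=2))
E
```

```text
top
mat [[193, 168], [201, 178], [175, 211], [160, 216], [158, 171]] [[0.644, 0.276, 0.004], [0.608, 0.246, 0.004], [0.486, 0.331, 0.004], [0.467, 0.382, 0.004], [0.629, 0.401, 0.004]]Traceback (most recent call last):
  File "<stdin>", line 11, in <module>
  File "h.py", line 17, in onplane
    r=rays(uv,p)@T[:3,:3].T; o=T[:3,3]
      ~~~~^^^^^^
  File "h.py", line 14, in rays
    n=cv2.undistortPoints(np.array(uv,float).reshape(-1,1,2),K,p['dist_coeffs']).reshape(-1,2)
      ~~~~~~~~~~~~~~~~~~~^^^^^^^^^^^^^^^^^^^^^^^^^^^^^^^^^^^^^^^^^^^^^^^^^^^^^^^
cv2.error: OpenCV(4.12.0) /io/opencv/modules/calib3d/src/undistort.dispatch.cpp:347: error: (-215:Assertion failed) CV_IS_MAT(_src) && CV_IS_MAT(_dst) && (_src->rows == 1 || _src->cols == 1) && (_dst->rows == 1 || _dst->cols == 1) && _src->cols + _src->rows - 1 == _dst->rows + _dst->cols - 1 && (CV_MAT_TYPE(_src->type) == CV_32FC2 || CV_MAT_TYPE(_src->type) == CV_64FC2) && (CV_MAT_TYPE(_dst->type) == CV_32FC2 || CV_MAT_TYPE(_dst->type) == CV_64FC2) in function 'cvUndistortPointsInternal'
```

View pics/top0c.png

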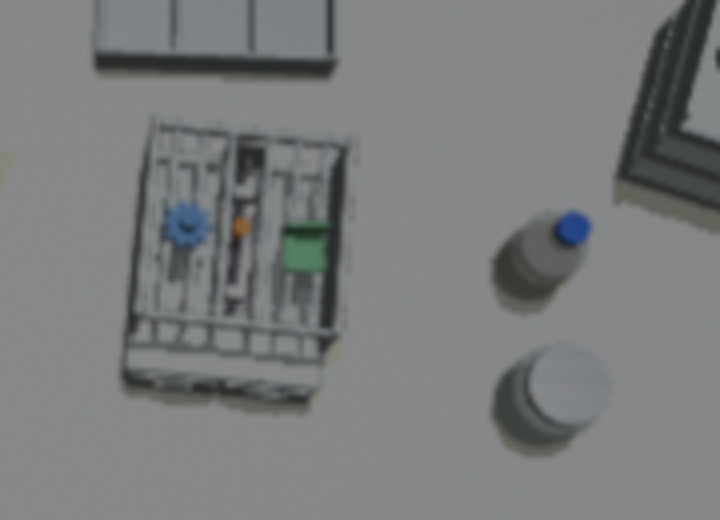

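View pics/side0c.png

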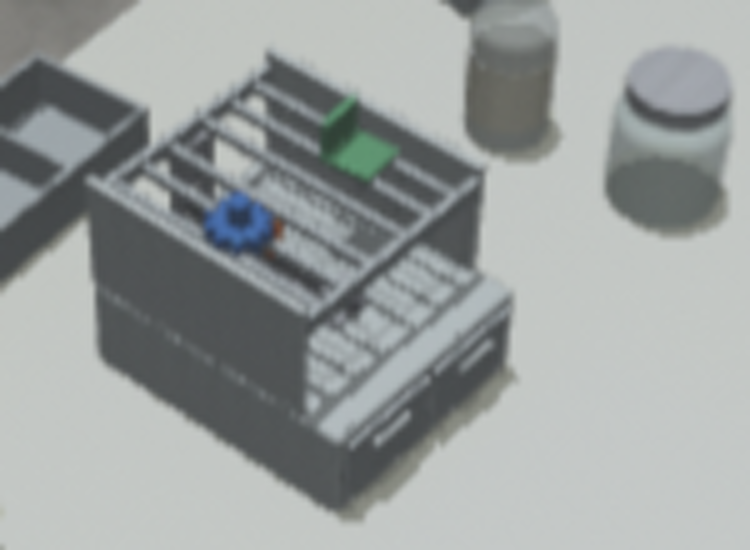

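The top view shows the orange knob between slats at about (310,156). In the side view it shows beside the gear at about (255,146). The mat threshold was too strict, so I'll fix that.

```bash
python3 - <<'E'
from h import *
for n,roi in [('top',(140,150,240,275)),('side',(130,225,310,360))]:
    im,d,p,T=load(n+'0',n); print(n)
    hsv=cv2.cvtColor(im,cv2.COLOR_RGB2HSV)
    m=((hsv[...,0]>80)&(hsv[...,0]<102)&(hsv[...,1]>60)).astype(np.uint8)
    x0,y0,x1,y1=roi; R=np.zeros_like(m);R[y0:y1,x0:x1]=1;m*=R
    m=cv2.morphologyEx(m,cv2.MORPH_CLOSE,np.ones((9,9)))
    c=max(cv2.findContours(m,cv2.RETR_EXTERNAL,2)[0],key=cv2.contourArea)
    ap=cv2.approxPolyDP(cv2.convexHull(c),5,True).reshape(-1,2); P=onplane(ap,T,p,0.004); print('mat',ap.tolist(),P.round(3).tolist())
    mm=np.zeros_like(m);cv2.fillConvexPoly(mm,cv2.convexHull(c),1); mm=cv2.erode(mm,np.ones((5,5)))
    dark=((mm>0)&(im.max(2)<45)).astype(np.uint8)
    k,l,st,ce=cv2.connectedComponentsWithStats(dark,connectivity=8); i=1+np.argmax(st[1:,4])
    v,u=np.nonzero(l==i);Q=onplane(np.c_[u,v],T,p,0.022)
    mu=Q.mean(0);w,V=np.linalg.eigh(np.cov((Q-mu)[:,:2].T));s=(Q-mu)[:,:2]@V[:,1];print('handle',len(u),np.c_[u,v].mean(0),mu.round(3),V[:,1].round(3),s.min(),s.max(),'z by depth',np.percentile(bydepth(np.c_[u,v],T,p,d)[:,2],[10,50,90]).round(3))
    br=(mm>0)&(im.min(2)>100);v,u=np.nonzero(br);Q=onplane(np.c_[u,v],T,p,0.016);print('rod',len(u),np.c_[u,v,(Q[:,:2]*1000).round()][::5].astype(int).tolist())
    for nm,lo,hi in (('blue',105,125),('green',50,80),('orange',5,18)):
        mk=((hsv[...,0]>=lo)&(hsv[...,0]<=hi)&(hsv[...,1]>110)&(hsv[...,2]>60)).astype(np.uint8)
        k,l,st,ce=cv2.connectedComponentsWithStats(mk)
        for i in range(1,k):
            if st[i,4]>2 and 215<ce[i][0]<400 and ce[i][1]>100: print(nm,st[i,4],ce[i].round(1),bydepth([ce[i]],T,p,d).round(3),onplane([ce[i]],T,p,0.113).round(4))
    # tower points: heights in range of rim
    vv,uu=np.mgrid[60:230,190:350].reshape(2,-1); B=bydepth(np.c_[uu,vv],T,p,d)
    ok=(B[:,2]>.147)&(B[:,2]<.16)&(B[:,1]>-.13)&(B[:,1]<.12)&(B[:,0]>.45)&(B[:,0]<.8)
    print('rim',ok.sum(),cv2.minAreaRect(B[ok][:,:2].astype(np.float32)))
    ok=(B[:,2]>.02)&(B[:,2]<.16)&(B[:,1]>-.13)&(B[:,1]<.12)&(B[:,0]>.45)&(B[:,0]<.8)
    print('all',ok.sum(),cv2.minAreaRect(B[ok][:,:2].astype(np.float32)))
E
python3 - <<'E'
import cv2
a=cv2.imread('pics/top0.png')[155:275,120:240];cv2.imwrite('pics/top0m.png',cv2.resize(a,None,fx=5,fy=5,interpolation=2))
E
```

```text
top
mat [[216, 165], [222, 258], [161, 263], [157, 170]] [[0.658, 0.195, 0.004], [0.327, 0.159, 0.004], [0.305, 0.367, 0.004], [0.633, 0.405, 0.004]]
handle 140 [202.07142857 234.68571429] [0.404 0.229 0.022] [-0.94  -0.342] -0.05299541231267151 0.05335534504645938 z by depth [0.023 0.027 0.032]
rod 60 [[181, 174, 618, 316], [180, 175, 614, 319], [178, 176, 610, 326], [185, 178, 604, 301], [186, 182, 589, 296], [187, 186, 575, 292], [189, 191, 557, 284], [190, 195, 543, 280], [191, 199, 529, 275], [192, 204, 511, 271], [194, 207, 501, 263], [195, 211, 487, 259]]
blue 65 [296.1 156. ] [[ 0.657 -0.079  0.157]] [[ 0.6697 -0.0833  0.113 ]]
blue 48 [392.6 156.7] [[ 0.669 -0.401  0.145]] [[ 0.6779 -0.4115  0.113 ]]
orange 13 [309.5 156.7] [[ 0.668 -0.128  0.114]] [[ 0.6688 -0.1286  0.113 ]]
rim 183 ((0.6667201519012451, -0.006838314235210419), (0.17352381348609924, 0.23817214369773865), 0.3135840892791748)
all 1635 ((0.6487256288528442, -0.00874735414981842), (0.21071070432662964, 0.24234603345394135), 0.045187145471572876)
side
mat [[295, 288], [254, 356], [142, 293], [190, 235]] [[0.325,
[... 620 characters left out ...]
 274, 549, 277], [168, 275, 610, 327], [173, 275, 599, 319], [201, 275, 541, 275], [170, 276, 603, 326], [202, 276, 537, 275], [207, 276, 526, 267], [207, 277, 524, 270], [212, 277, 514, 262], [212, 278, 512, 264], [217, 278, 501, 256], [216, 279, 502, 260], [216, 280, 500, 262], [221, 280, 489, 255], [221, 281, 487, 257], [226, 281, 477, 249], [225, 282, 477, 253], [227, 283, 471, 252]]
blue 98 [247.2 144.2] [[ 0.659 -0.083  0.152]] [[ 0.6843 -0.1164  0.113 ]]
rim 266 ((0.6436637043952942, -0.007238507270812988), (0.1840943545103073, 0.19803084433078766), 14.707746505737305)
all 2707 ((0.6493743062019348, -0.009066879749298096), (0.2147165685892105, 0.2417168915271759), 0.07109522074460983)
```

View pics/top0m.png

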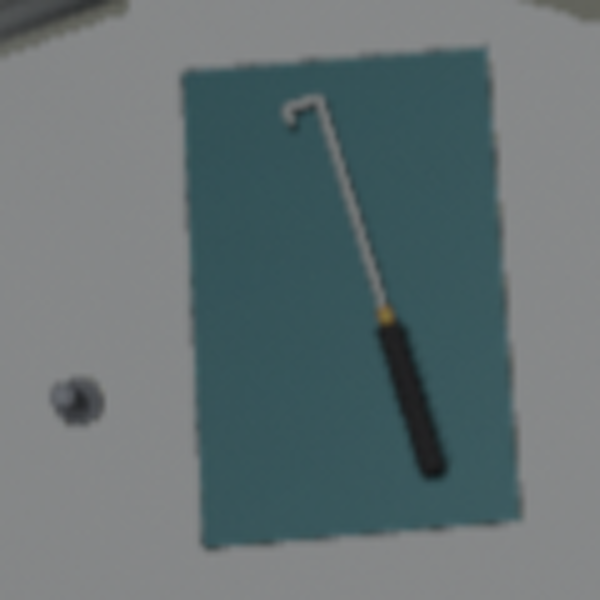

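Run:
```python
from h import *
im,d,p,T=load('top0','top')
c=np.array([[155,118],[350,140],[135,315],[335,330]])/4+[250,100]
print(onplane(c,T,p,.154).round(3), onplane([[124/4+250,378/4+100],[312/4+250,400/4+100]],T,p,.03).round(3))
print(onplane([[388,163]],T,p,.1),onplane([[391,198],[380,252],[230,130],[136,235]],T,p,.1))
```

```text
[[ 0.748 -0.054  0.154]
 [ 0.735 -0.216  0.154]
 [ 0.581 -0.04   0.154]
 [ 0.573 -0.203  0.154]] [[ 0.552 -0.04   0.03 ]
 [ 0.537 -0.205  0.03 ]]
[[ 0.65889821 -0.39902916  0.1       ]] [[ 0.53781453 -0.40554054  0.1       ]
 [ 0.35684002 -0.36371239  0.1       ]
 [ 0.75848628  0.14347821  0.1       ]
 [ 0.39007629  0.435283    0.1       ]]
```

Call:
drive_tool:
  plan:
    - [1,[0,0.02,0.03],0]
    - [1,[0.02,0.05,0.03],0]
    - [1,[0.03,0.05,0.03],0]
    - [1,[0.03,0.05,0.0],-3]
    - [1,[0.03,0.05,0.0],-3]
    - [1,[0.03,0.05,0.0],-3]
    - [1,[0.04,0.04,0],-3]
    - [1,[0.04,0.04,0],-3]
    - [1,[0.04,0.04,0],-3]
    - [1,[0.04,0.03,0],-3]

```text
time: 1.4
ee_pos: [0.4531, -0.1086, 0.342]
tcp_rot: [180.0, -0.0, -4.8]
wrist_force: [0.7, -1.1, 0.8]
opening: 0.0853
```

Call:
drive_tool:
  plan:
    - [1,[0.03,0.0,0],0]
    - [1,[0.01,0,0],0]
    - [1,[0,0,0],0]

```text
time: 1.78
ee_pos: [0.4919, -0.1107, 0.3415]
tcp_rot: [-180.0, 0.1, -4.8]
wrist_force: [-0.7, 0.1, -1.1]
opening: 0.0854
```

Run:
```python
from h import *
_,_,_,o=snap('wrist','w1');print(o['time'],o['ee_pos'],o['tcp_rot'],o['q'],o['wrist_force'])
```

```text
1.775 [ 0.49191799 -0.110742    0.34145762] [-1.79995196e+02  7.04896861e-02 -4.80590471e+00] [-1.26845276e+01  1.75299828e+00  1.67190607e+01  1.05036545e+02
 -4.90378825e-03  1.72121383e+02] [-0.74436962  0.13221763 -1.07409075]
```

View pics/w1.png

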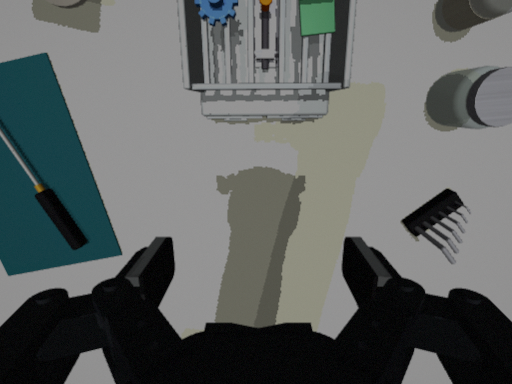

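The wrist view shows the tower with the knob at (265,2), the bracket, the front lip at y≈100, and the handle from (40,190) to (80,245). I'll move forward for a view over the knob.

Call:
drive_tool:
  plan:
    - [1,[0.03,0,0.0],0]
    - [1,[0.04,0,0],0]
    - [1,[0.03,0,0],0]
    - [1,[0,0,0],0]
    - [1,[0,0,0],0]

```text
time: 2.45
ee_pos: [0.591, -0.111, 0.3425]
tcp_rot: [180.0, -0.0, -4.8]
wrist_force: [0.4, -0.7, -0.3]
opening: 0.0855
```

Run:
```python
from h import *
_,_,_,o=snap('wrist','w2');print(o['time'],o['ee_pos'],o['tcp_rot'],o['q'],o['wrist_force'])
```

```text
2.45 [ 0.59100209 -0.11098495  0.34253588] [ 1.79995567e+02 -1.20070786e-02 -4.84589200e+00] [-1.06343694e+01  1.59678662e+01  3.29371800e+01  1.06956921e+02
 -3.19964457e-03  1.74211523e+02] [ 0.36156777 -0.7007256  -0.312683  ]
```

View pics/w2.png

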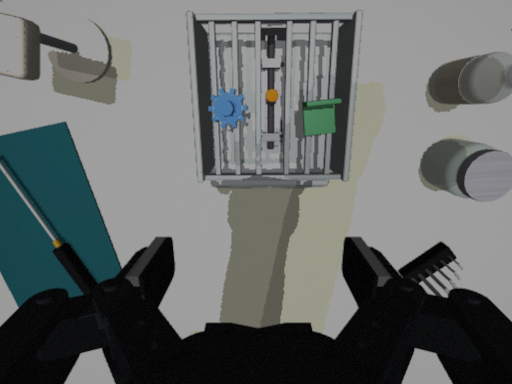

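The picture shows everything needed: knob head (272,96), rear strap (271,62), front strap (271,137), rim corners (190,14), (360,14), (198,180), (352,180).

Run:
```python
from h import *
from scipy.optimize import least_squares
im2,d2,p,T2=load('w2','wrist'); im1,d1,_,T1=load('w1','wrist')
a=im2[0:200,170:380];cv2.imwrite('pics/w2c.png',cv2.resize(a,None,fx=3.5,fy=3,interpolation=2)[:,:, ::-1][:600,:800])
def org(im):
    h=cv2.cvtColor(im,cv2.COLOR_RGB2HSV);m=((h[...,0]>=5)&(h[...,0]<=22)&(h[...,1]>170)&(h[...,2]>100)).astype(np.uint8)
    k,l,st,ce=cv2.connectedComponentsWithStats(m);return [(st[i],ce[i].round(2)) for i in range(1,k) if st[i,4]>8]
o2=org(im2);print(o2,org(im1))
for s,c in o2: print(c,onplane([c],T2,p,.113).round(4),bydepth([c],T2,p,d2).round(4))
imt,dt,pt,Tt=load('top0','top')
# two-view (wrist2 & top) knob
c2=[c for s,c in o2 if abs(c[0]-272)<6][0]
def tri(obs):
    f=lambda X:np.concatenate([proj(X,T,q)[0]-u for u,T,q in obs])
    r=least_squares(f,[.6,-.1,.1]);return r.x.round(4),np.abs(r.fun).max().round(2)
print('knob tri',tri([(c2,T2,p),(np.array([309.5,156.7]),Tt,pt)]))
# depth clouds
vv,uu=np.mgrid[0:230,150:400].reshape(2,-1);B=bydepth(np.c_[uu,vv],T2,p,d2)
ok=(B[:,2]>.149)&(B[:,2]<.160)&(B[:,0]>.5)
g=(np.abs(im2[vv,uu].astype(int).max(1)-im2[vv,uu].astype(int).min(1))<30)
r=cv2.minAreaRect(B[ok&g][:,:2].astype(np.float32));print('rim',ok.sum(),r)
for nm,z0,z1 in(('slat',.135,.146),('straps',.083,.093),('deck',.064,.072)):
    k=(B[:,2]>z0)&(B[:,2]<z1);print(nm,k.sum(),np.median(B[k],0).round(4))
c=[[190,14],[360,14],[198,180],[352,180]];print(onplane(c,T2,p,.154).round(4))
```

```text
[(array([266,  89,  12,  13, 119], dtype=int32), array([271.57,  95.04])), (array([ 53, 241,   7,   7,  28], dtype=int32), array([ 56.14, 243.71]))] [(array([260,   0,  12,   5,  49], dtype=int32), array([265.39,   1.67])), (array([ 35, 185,   7,   7,  26], dtype=int32), array([ 38.23, 188.  ]))]
[271.57  95.04] [[ 0.6722 -0.1338  0.113 ]] [[ 0.6722 -0.1338  0.1115]]
[ 56.14 243.71] [[0.5064 0.17   0.113 ]] [[0.4645 0.247  0.0189]]
knob tri (array([ 0.6729, -0.1343,  0.0947]), np.float64(0.94))
rim 3160 ((0.6639145612716675, -0.13257336616516113), (0.17048053443431854, 0.16839995980262756), 85.5445556640625)
slat 8599 [ 0.676  -0.1471  0.1402]
straps 673 [ 0.6976 -0.131   0.0874]
deck 10093 [ 0.6624 -0.1334  0.0678]
[[ 0.7511 -0.0593  0.154 ]
 [ 0.7374 -0.2212  0.154 ]
 [ 0.5881 -0.0435  0.154 ]
 [ 0.5735 -0.2148  0.154 ]]
```

View pics/w2c.png

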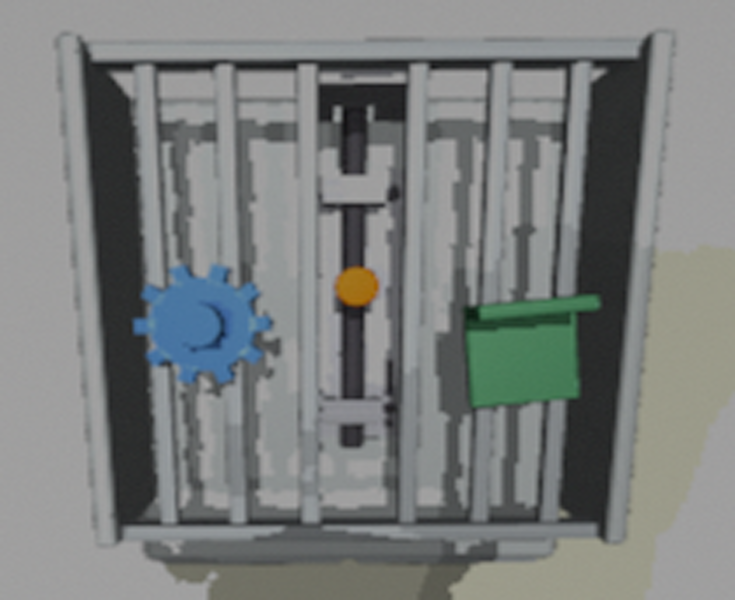

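Run:
```python
from h import *
im2,d2,p,T2=load('w2','wrist')
yw=np.deg2rad(-4.6);O=np.array([.639,-.1306]);R=np.array([[np.cos(yw),-np.sin(yw)],[np.sin(yw),np.cos(yw)]])
S=lambda P:((P[:,:2]-O)@R*1000).round(1)
f=lambda x,y:[170+x/3.5,y/3]
print('knob',S(onplane([[271.57,95.04]],T2,p,.113)))
print('fstrap',S(onplane([f(352,402),f(352,425),f(322,412),f(385,412)],T2,p,.088)))
print('rstrap',S(onplane([f(352,178),f(352,203)],T2,p,.088)))
print('keeper bottom',S(onplane([f(352,120),f(322,85),f(404,85)],T2,p,.068)),'top',S(onplane([f(322,85),f(404,85),f(404,120),f(322,120)],T2,p,.130)))
B=bydepth([f(362,90),f(330,95),f(395,95),f(395,115),f(330,115)],T2,p,d2);print(S(B),B[:,2].round(3))
print('slat gap',S(onplane([f(312,300),f(415,300)],T2,p,.14)))
```

```text
knob [[33.4 -0.5]]
fstrap [[-13.8  -0.8]
 [-23.6  -0.9]
 [-18.   10.3]
 [-18.1 -13.1]]
rstrap [[75.1 -0.1]
 [65.8 -0.2]]
keeper bottom [[100.2  -0.8]
 [113.3   9.9]
 [113.2 -19. ]] top [[ 99.   10.9]
 [ 98.9 -13.6]
 [ 87.9 -13.8]
 [ 88.   10.9]]
[[ 99.2  -1.5]
 [ 98.2   8.2]
 [ 98.7 -12. ]
 [ 98.8 -14.8]
 [ 98.6   7.5]] [0.122 0.119 0.117 0.084 0.085]
slat gap [[ 27.5  14.1]
 [ 27.3 -17.6]]
```

Call:
drive_tool:
  plan:
    - [1,[-0.0168,0.035,0],10.2]
    - [1,[-0.0168,0.035,0],10.2]
    - [1,[-0.0168,0.035,0],10.2]
    - [1,[-0.0168,0.035,0],10.2]
    - [1,[-0.0168,0.035,0],10.2]
    - [1,[-0.0168,0.035,0],10.2]
    - [1,[-0.0168,0.035,0],10.2]
    - [1,[-0.0168,0.035,0],10.2]
    - [1,[-0.0168,0.035,0],10.2]
    - [1,[-0.0168,0.035,0],10.2]

```text
time: 3.75
ee_pos: [0.4225, 0.2397, 0.3428]
tcp_rot: [179.9, -0.0, 97.5]
wrist_force: [0.1, 0.2, -0.4]
opening: 0.0856
```

Call:
drive_tool:
  plan:
    - [1,[0,0,0],10.2]
    - [1,[0,0,0],10.2]
    - [1,[0,0,0],10.2]
    - [1,[0,0,-0.01],10.2]
    - [1,[0,0,-0.02],10.2]
    - [1,[0,0,-0.02],10.2]
    - [1,[0,0,-0.03],10.2]
    - [1,[0,0,-0.02],10.2]
    - [1,[0,0,0],10.2]
    - [1,[0,0,0],10.2]

```text
time: 5.0
ee_pos: [0.4232, 0.2387, 0.2425]
tcp_rot: [180.0, 0.1, -160.5]
wrist_force: [0.1, -0.5, -0.1]
opening: 0.0853
```

Run:
```python
from h import *
_,_,_,o=snap('wrist','w3');print(o['time'],o['ee_pos'],o['tcp_rot'],o['q'],o['wrist_force'])
```

```text
5.0 [0.42320808 0.23866278 0.24247031] [ 1.79989894e+02  6.23451139e-02 -1.60490019e+02] [ 2.94206874e+01 -4.06855552e+00 -2.32389065e-01  9.37730122e+01
 -7.74735728e-04  9.91070030e+00] [ 0.05464388 -0.51823143 -0.13470005]
```

View pics/w3.png

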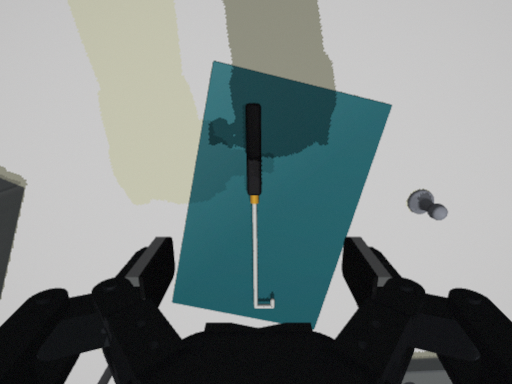

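The wrist view shows the whole hook: handle (253,104)–(254,194), collar (254,199), corner (256,304), lip tip (272,296).

Run:
```python
from h import *
from scipy.optimize import least_squares
im3,d3,p,T3=load('w3','wrist');im1,d1,_,T1=load('w1','wrist');im2,d2,_,T2=load('w2','wrist');imt,dt,pt,Tt=load('top0','top')
def tri(obs):
    f=lambda X:np.concatenate([proj(X,T,q)[0]-u for u,T,q in obs])
    r=least_squares(f,[.5,.2,.1]);return r.x.round(4),np.abs(r.fun).max().round(2)
h=cv2.cvtColor(im3,cv2.COLOR_RGB2HSV);m=((h[...,0]>=5)&(h[...,0]<=25)&(h[...,1]>150)&(h[...,2]>100));v,u=np.nonzero(m[180:220,230:280]);c3=np.array([u.mean()+230,v.mean()+180]);print(c3,len(u))
print('collar tri',tri([(c3,T3,p),(np.array([38.23,188.]),T1,p),(np.array([56.14,243.71]),T2,p)]))
print('bend corner tri',tri([([255.5,304],T3,p),([183.6,175],Tt,pt)]))
ends=onplane([[253.2,104],[254.3,194]],T3,p,.024);print('handle ends',ends.round(4))
ro=onplane([[254.6,206],[255.3,290]],T3,p,.016);print('rod',ro.round(4),np.rad2deg(np.arctan2(*(ro[1]-ro[0])[[1,0]])))
co=onplane([[255.5,304]],T3,p,.016);print('corner',co.round(4))
ax=(ro[1]-ro[0])[:2];ax/=np.linalg.norm(ax);print('origin from corner',co[0,:2]-.205*ax,' from handle front',ends[1,:2]-.035*ax,'len',np.linalg.norm(ends[1]-ends[0]))
B=bydepth([[253,130],[253,150],[254,180],[255,250],[230,250]],T3,p,d3);print('z',B[:,2].round(4))
```

```text
[254.  198.5] 56
collar tri (array([0.4644, 0.248 , 0.0191]), np.float64(0.24))
bend corner tri (array([0.6146, 0.3034, 0.0171]), np.float64(0.82))
handle ends [[0.3566 0.2096 0.024 ]
 [0.4574 0.2462 0.024 ]]
rod [[0.4749 0.2526 0.016 ]
 [0.5935 0.2952 0.016 ]] 19.765976784882742
corner [[0.6155 0.3033 0.016 ]]
origin from corner [0.42256211 0.23392582]  from handle front [0.42443137 0.23433417] len 0.10719684452845908
z [0.0274 0.0267 0.0286 0.018  0.0026]
```

The hook origin is at about (0.423, 0.234), yaw 19.8°. Handle top (28 mm) and rod centre (about 17 mm) match the text. Descending to grip.

Call:
drive_tool:
  plan:
    - [1,[0,-0.002,-0.04],0.3]
    - [1,[0,-0.002,-0.05],0]
    - [1,[0,-0.0007,-0.05],0]
    - [1,[0,0,-0.04],0]
    - [1,[0,0,-0.02],0]
    - [1,[0,0,-0.0095],0]
    - [1,[0,0,-0.004],0]
    - [1,[0,0,0],0]

```text
time: 6.05
ee_pos: [0.4244, 0.2349, 0.0292]
tcp_rot: [180.0, 0.1, -160.5]
wrist_force: [0.7, 0.1, -0.2]
opening: 0.0854
```

Call:
drive_tool:
  plan:
    - [0.3,[0,0,0],0]
    - [0.2,[0,0,0],0]
    - [0,[0,0,0],0]
    - [0,[0,0,0],0]
    - [0,[0,0,0],0]
    - [0,[0,0,0],0]
    - [0,[0,0,0],0]
  grip_force: 70

```text
time: 6.92
ee_pos: [0.4243, 0.2349, 0.0287]
tcp_rot: [180.0, 0.0, -160.5]
wrist_force: [0.1, 0.5, 5.8]
opening: 0.0164
```

Call:
drive_tool:
  plan:
    - [0,[0,0,0.004],0]
    - [0,[0,0,0.01],0]
    - [0,[0,0,0.02],0]
    - [0,[0,0,0.04],0]
    - [0,[0,0,0.04],0]
    - [0,[0,0,0.04],0]
    - [0,[0,0,0.04],0]
    - [0,[0,0,0.02],0]
    - [0,[0,0,0],0]
    - [0,[0,0,0],0]

```text
time: 8.18
ee_pos: [0.4238, 0.2347, 0.2414]
tcp_rot: [-180.0, -0.1, -160.5]
wrist_force: [0.1, -0.5, -1.3]
opening: 0.0164
```

Run:
```python
from h import *
_,_,_,o=snap('wrist','w4');print(o['time'],o['ee_pos'],o['tcp_rot'],o['q'],o['wrist_force'],o['opening'])
snap('side','s4');snap('top','t4')
a=cv2.imread('pics/s4.png')[130:330,100:340];b=cv2.imread('pics/t4.png')[120:290,120:300]
cv2.imwrite('pics/s4c.png',cv2.resize(a,None,fx=3,fy=3,interpolation=2));cv2.imwrite('pics/t4c.png',cv2.resize(b,None,fx=3.4,fy=3.4,interpolation=2))
```

```text
8.175 [0.42381883 0.23466572 0.2413782 ] [-1.79986123e+02 -7.27759269e-02 -1.60495400e+02] [ 2.89739435e+01 -4.14844725e+00 -4.29056812e-01  9.37934578e+01
 -1.71494815e-03  9.46933529e+00] [ 0.05115918 -0.54038525 -1.28988056] 0.016392746873866673
```

View pics/w4.png

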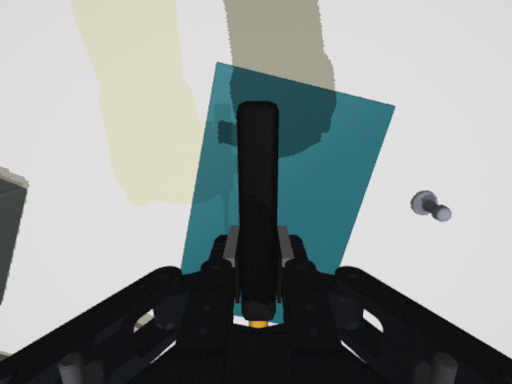

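View pics/s4c.png

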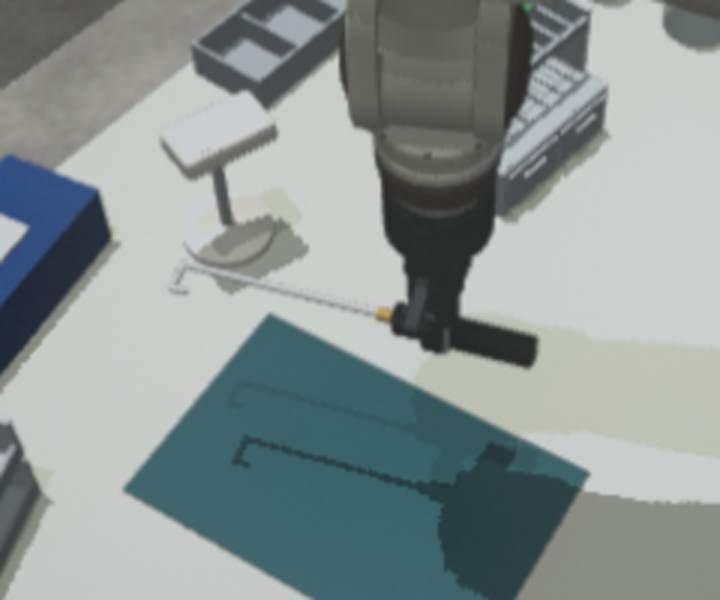

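View pics/t4c.png

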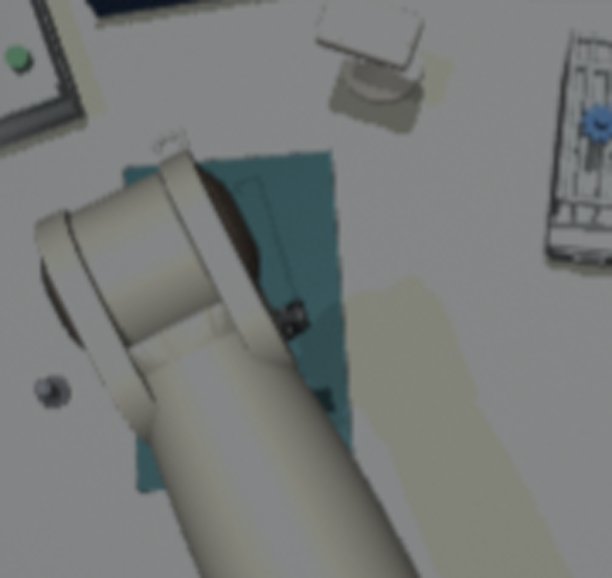

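```bash
cat >> h.py <<'E'
from scipy.optimize import least_squares
def tri(obs):
    f=lambda X:np.concatenate([proj(X,T,q)[0]-u for u,T,q in obs])
    r=least_squares(f,[.5,.2,.1]);return r.x.round(4),np.abs(r.fun).max().round(2)
E
python3 - <<'E'
from h import *
_,_,ps,Ts=load('s4','side');_,_,pt,Tt=load('t4','top')
print(tri([([160.7,218.3],Ts,ps),([174.4,158.5],Tt,pt)]))
P=[[.6157,.3027,.2287]];print(proj(P,Ts,ps),proj(P,Tt,pt))
for z in (.22,.225,.23): print(z,onplane([[160.7,218.3]],Ts,ps,z),onplane([[174.4,158.5]],Tt,pt,z))
E
```

```text
(array([0.6184, 0.3032, 0.2247]), np.float64(0.0))
[[161.45891874 217.64953348]] [[174.27705293 159.02728694]]
0.22 [[0.62156362 0.30089361 0.22      ]] [[0.61969595 0.30409139 0.22      ]]
0.225 [[0.61822932 0.3033392  0.225     ]] [[0.61836891 0.30313783 0.225     ]]
0.23 [[0.61489502 0.30578479 0.23      ]] [[0.61704187 0.30218426 0.23      ]]
```

The triangulated hook tip agrees with the expected pose to about 3 mm. Now I move to the front of the bay.

Call:
drive_tool:
  plan:
    - [0,[-0.0097,-0.0238,0],-1.0]
    - [0,[-0.0097,-0.0378,0],-2.6]
    - [0,[-0.0097,-0.0378,0],-2.6]
    - [0,[-0.0097,-0.0378,0],-2.6]
    - [0,[-0.0097,-0.0378,0],-2.6]
    - [0,[-0.0097,-0.0378,0],-2.6]
    - [0,[-0.0097,-0.0378,0],-2.6]
    - [0,[-0.0097,-0.0478,0],-2.6]
    - [0,[-0.0097,-0.0478,0],-2.6]
    - [0,[-0.0097,-0.0318,0],-2.3]

```text
time: 9.57
ee_pos: [0.3262, -0.1448, 0.2418]
tcp_rot: [180.0, -0.0, 175.3]
wrist_force: [0.6, 0.3, -0.8]
opening: 0.0163
```

Call:
drive_tool:
  plan:
    - [0,[0,0,-0.01],0]
    - [0,[0,0,-0.03],0]
    - [0,[0,0,-0.03],0]
    - [0,[0,0,-0.03],0]
    - [0,[0,0,-0.02],0]
    - [0,[0,0,-0.0094],0]
    - [0,[0,0,0],0]
    - [0,[0,0,0],0]

```text
time: 10.58
ee_pos: [0.3274, -0.1432, 0.1137]
tcp_rot: [-180.0, 0.1, 175.4]
wrist_force: [-0.3, -0.7, -0.7]
opening: 0.017
```

Run:
```python
from h import *
_,_,_,o=snap('side','s5');print(o['time'],o['ee_pos'],o['tcp_rot'],o['q'],o['wrist_force'],o['opening'])
snap('top','t5')
a=cv2.imread('pics/s5.png')[100:280,180:380];b=cv2.imread('pics/t5.png')[110:260,240:400]
cv2.imwrite('pics/s5c.png',cv2.resize(a,None,fx=3.3,fy=3.3,interpolation=2));cv2.imwrite('pics/t5c.png',cv2.resize(b,None,fx=4,fy=4,interpolation=2))
```

```text
10.575 [ 0.32744285 -0.14316733  0.11369727] [-1.79984879e+02  5.45213545e-02  1.75419698e+02] [-2.36188863e+01 -2.27430160e+01 -2.96376000e+01  8.30489446e+01
  3.49147800e-03 -1.90385749e+01] [-0.26183765 -0.74328151 -0.70124401] 0.016975248566106094
```

View pics/s5c.png

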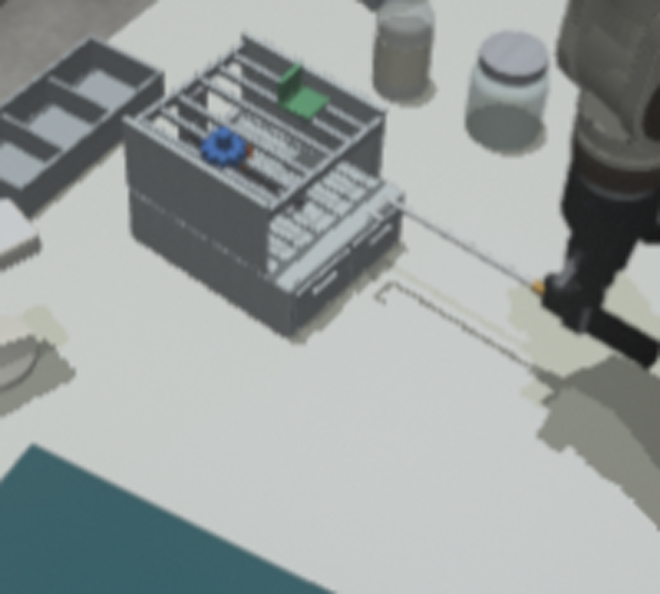

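View pics/t5c.png

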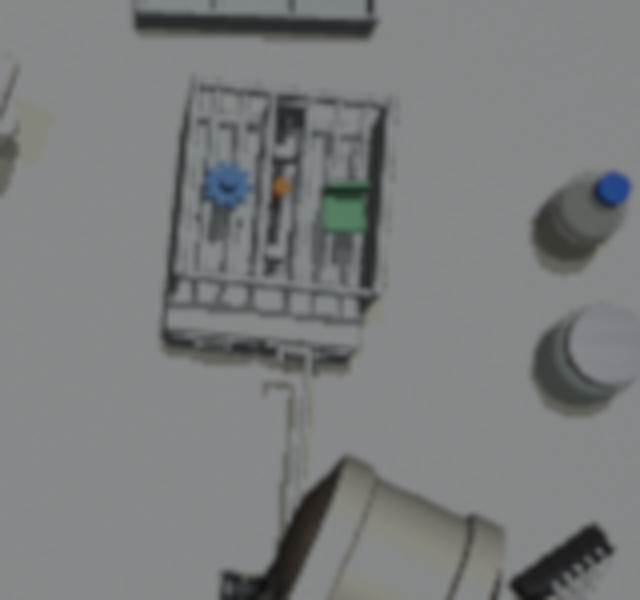

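Run:
```python
from h import *
_,_,ps,Ts=load('s5','side');_,_,pt,Tt=load('t5','top')
c=[309/4+240,347/4+110];s=[410/3.3+180,205/3.3+100]
P=[[.5302,-.1595,.101]];print(proj(P,Tt,pt),c,proj(P,Ts,ps))
im=load('s5','side')[0]
cv2.imwrite('pics/s5d.png',cv2.resize(im[140:210,270:360],None,fx=8,fy=8,interpolation=2)[:,:,::-1])
im=load('t5','top')[0]
cv2.imwrite('pics/t5d.png',cv2.resize(im[185:240,290:335],None,fx=10,fy=10,interpolation=2)[:,:,::-1])
```

```text
[[318.03228547 198.03940637]] [317.25, 196.75] [[297.30903069 160.56268662]]
```

View pics/s5d.png

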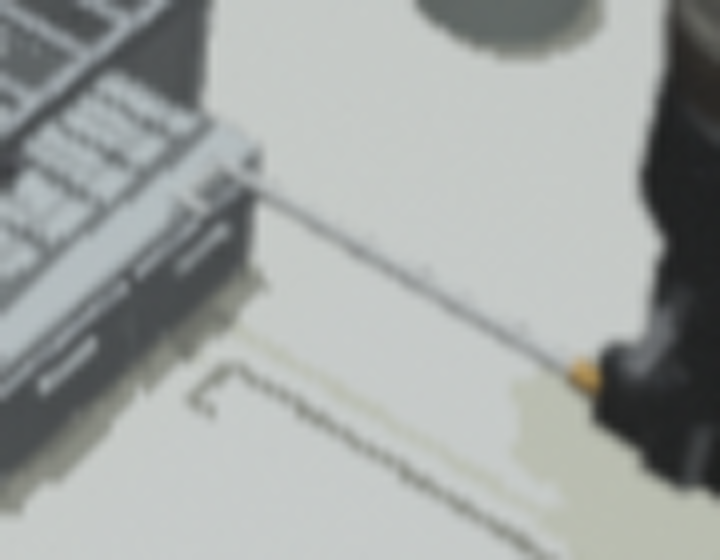

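View pics/t5d.png

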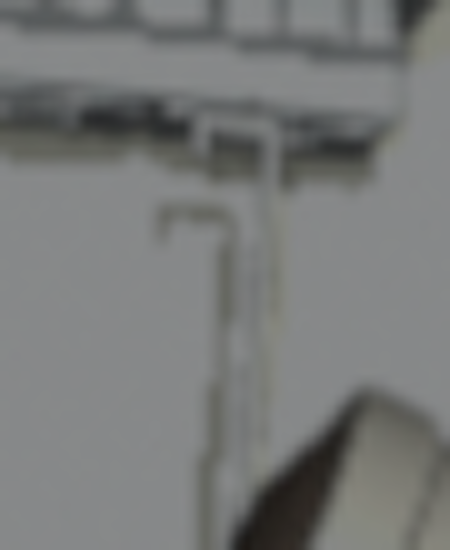

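Top view: hook corner at (317.2,197.2), within about 1 px of prediction, and its lip passes right of the knob's line by about 5 mm as planned. I'll advance in steps.

Call:
drive_tool:
  plan:
    - [0,[0.006,-0.0005,0],0]
    - [0,[0.012,-0.001,0],0]
    - [0,[0.012,-0.001,0],0]
    - [0,[0.012,-0.001,0],0]
    - [0,[0.012,-0.001,0],0]
    - [0,[0.012,-0.001,0],0]
    - [0,[0.012,-0.001,0],0]
    - [0,[0.006,-0.0005,0],0]
    - [0,[0,0,0],0]

```text
time: 11.8
ee_pos: [0.4113, -0.1502, 0.1129]
tcp_rot: [180.0, -0.0, 175.4]
wrist_force: [0.1, 0.7, -0.7]
opening: 0.0166
```

Run:
```python
from h import *
_,_,_,o=snap('top','t6');print(o['time'],o['ee_pos'],o['tcp_rot'],o['wrist_force'])
snap('side','s6')
b=cv2.imread('pics/t6.png')[125:220,270:350];cv2.imwrite('pics/t6c.png',cv2.resize(b,None,fx=6.2,fy=6.2,interpolation=2))
b=cv2.imread('pics/s6.png')[110:200,210:320];cv2.imwrite('pics/s6c.png',cv2.resize(b,None,fx=6.2,fy=6.2,interpolation=2))
```

```text
11.8 [ 0.41125182 -0.15018053  0.11285436] [ 1.79992878e+02 -2.46238963e-02  1.75410645e+02] [ 0.1486193   0.71238174 -0.68885915]
```

View pics/t6c.png

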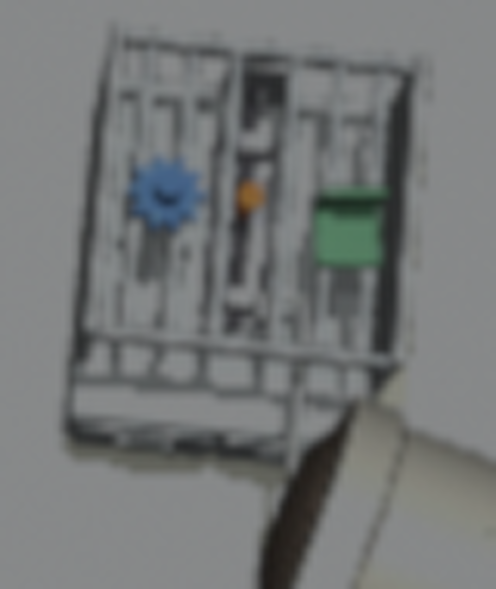

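View pics/s6c.png

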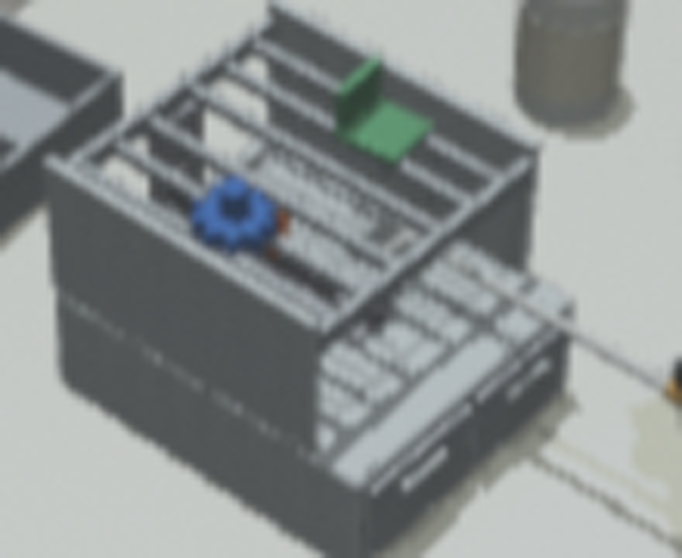

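The hook is just inside the mouth (side view near crop (395,238)) and forces are at noise level. Continuing past the knob.

Call:
drive_tool:
  plan:
    - [0,[0.006,-0.0005,0],0]
    - [0,[0.01,-0.0008,0],0]
    - [0,[0.01,-0.0008,0],0]
    - [0,[0.01,-0.0008,0],0]
    - [0,[0.01,-0.0008,0],0]
    - [0,[0.01,-0.0008,0],0]
    - [0,[0.01,-0.0008,0],0]
    - [0,[0.008,-0.0006,0],0]
    - [0,[0.006,-0.0005,0],0]
    - [0,[0,0,0],0]

```text
time: 13.15
ee_pos: [0.4913, -0.1566, 0.1129]
tcp_rot: [180.0, -0.0, 175.4]
wrist_force: [0.1, 1.4, -0.3]
opening: 0.0167
```

Run:
```python
from h import *
_,_,_,o=snap('top','t7');print(o['time'],o['ee_pos'],o['tcp_rot'],o['wrist_force'])
snap('side','s7')
b=cv2.imread('pics/t7.png')[125:220,270:350];cv2.imwrite('pics/t7c.png',cv2.resize(b,None,fx=6.2,fy=6.2,interpolation=2))
b=cv2.imread('pics/s7.png')[110:200,210:320];cv2.imwrite('pics/s7c.png',cv2.resize(b,None,fx=6.2,fy=6.2,interpolation=2))
```

```text
13.15 [ 0.49128107 -0.15659232  0.11285154] [ 1.79998417e+02 -1.65208694e-02  1.75409992e+02] [ 0.10161939  1.43100485 -0.34891395]
```

View pics/t7c.png

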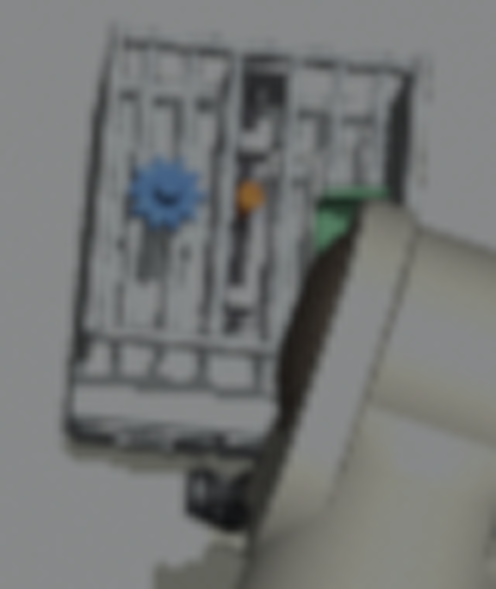

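View pics/s7c.png

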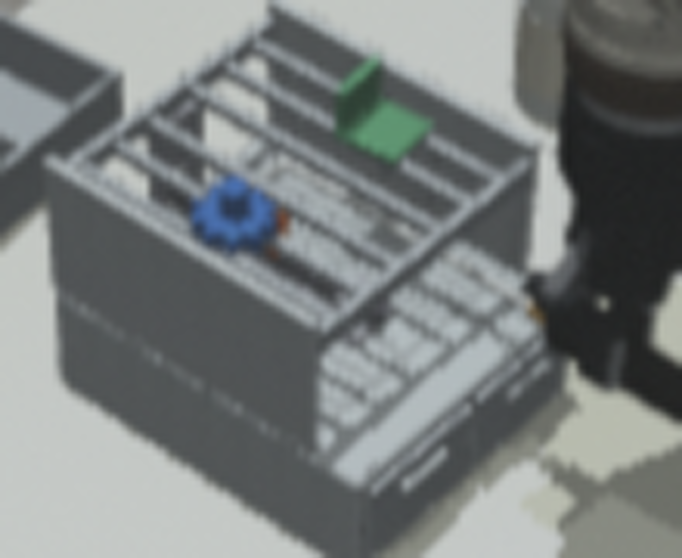

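Call:
drive_tool:
  plan:
    - [0,[0.0002,0.002,0],0]
    - [0,[0.0002,0.002,0],0]
    - [0,[0.0002,0.002,0],0]
    - [0,[0.0001,0.001,0],0]
    - [0,[0.0001,0.001,0],0]
    - [0,[0,0,0],0]

```text
time: 14.0
ee_pos: [0.4919, -0.1485, 0.113]
tcp_rot: [180.0, -0.0, 175.4]
wrist_force: [-0.4, 0.7, -0.3]
opening: 0.0162
```

Call:
drive_tool:
  plan:
    - [0,[0.0001,0.001,0],0]
    - [0,[0.0001,0.001,0],0]
    - [0,[0.0001,0.001,0],0]
    - [0,[0,0,0],0]

```text
time: 14.5
ee_pos: [0.4922, -0.1455, 0.113]
tcp_rot: [180.0, 0.0, 175.4]
wrist_force: [0.4, 0.2, -0.7]
opening: 0.0165
```

Call:
drive_tool:
  plan:
    - [0,[0.0001,0.001,0],0]
    - [0,[0.0001,0.001,0],0]
    - [0,[0.0001,0.001,0],0]
    - [0,[0.0001,0.001,0],0]
    - [0,[0,0,0],0]

```text
time: 15.12
ee_pos: [0.4926, -0.1415, 0.113]
tcp_rot: [-180.0, -0.0, 175.4]
wrist_force: [0.3, -0.1, -0.8]
opening: 0.0166
```

Call:
drive_tool:
  plan:
    - [0,[0.0001,0.001,0],0]
    - [0,[0.0001,0.001,0],0]
    - [0,[0.0001,0.001,0],0]
    - [0,[0.0001,0.001,0],0]
    - [0,[0,0,0],0]

```text
time: 15.75
ee_pos: [0.493, -0.1375, 0.113]
tcp_rot: [-180.0, -0.0, 175.4]
wrist_force: [0.6, -0.9, -1.0]
opening: 0.0167
```

Call:
drive_tool:
  plan:
    - [0,[0.0001,0.001,0],0]
    - [0,[0.0001,0.001,0],0]
    - [0,[0.0001,0.001,0],0]
    - [0,[0.0001,0.001,0],0]
    - [0,[0.0002,0.002,0],0]
    - [0,[0,0,0],0]

```text
time: 16.5
ee_pos: [0.4936, -0.1314, 0.113]
tcp_rot: [180.0, -0.0, 175.4]
wrist_force: [-0.3, 0.2, -0.9]
opening: 0.0166
```

Run:
```python
from h import *
_,_,_,o=snap('top','t8');print(o['time'],o['ee_pos'],o['tcp_rot'],o['wrist_force'])
snap('side','s8')
b=cv2.imread('pics/t8.png')[130:190,280:340];cv2.imwrite('pics/t8c.png',cv2.resize(b,None,fx=10,fy=10,interpolation=2))
b=cv2.imread('pics/s8.png')[125:175,230:300];cv2.imwrite('pics/s8c.png',cv2.resize(b,None,fx=11,fy=11,interpolation=2))
```

```text
16.5 [ 0.49356889 -0.13143025  0.11296847] [ 1.79999987e+02 -1.09784537e-03  1.75414928e+02] [-0.26317457  0.23687764 -0.89245256]
```

View pics/t8c.png

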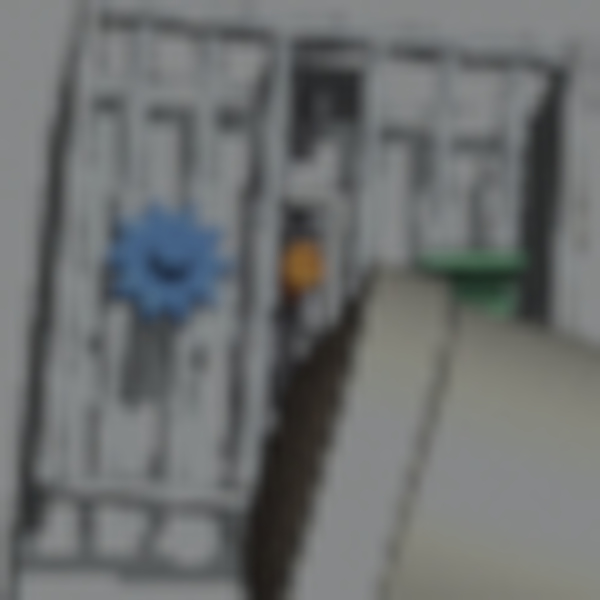

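View pics/s8c.png

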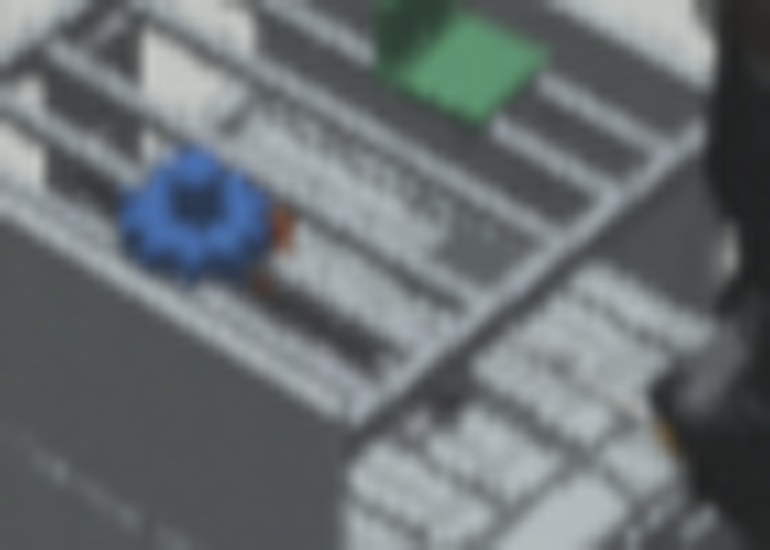

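Lateral shift completed without contact. Now I draw back gently towards the knob.

Call:
drive_tool:
  plan:
    - [0,[-0.002,0.00016,0],0]
    - [0,[-0.002,0.00016,0],0]
    - [0,[-0.002,0.00016,0],0]
    - [0,[-0.002,0.00016,0],0]
    - [0,[-0.002,0.00016,0],0]
    - [0,[-0.001,0.0001,0],0]
    - [0,[0,0,0],0]

```text
time: 17.48
ee_pos: [0.4825, -0.1307, 0.113]
tcp_rot: [180.0, 0.0, 175.4]
wrist_force: [-0.8, -0.0, -0.5]
opening: 0.0163
```

Call:
drive_tool:
  plan:
    - [0,[-0.001,0.0001,0],0]
    - [0,[-0.001,0.0001,0],0]
    - [0,[-0.001,0.0001,0],0]
    - [0,[0,0,0],0]

```text
time: 17.98
ee_pos: [0.4795, -0.1304, 0.113]
tcp_rot: [-180.0, 0.0, 175.4]
wrist_force: [1.2, -0.3, -0.6]
opening: 0.0167
```

Call:
drive_tool:
  plan:
    - [0,[-0.001,0.0001,0],0]
    - [0,[-0.001,0.0001,0],0]
    - [0,[-0.001,0.0001,0],0]
    - [0,[0,0,0],0]

```text
time: 18.48
ee_pos: [0.4765, -0.1301, 0.113]
tcp_rot: [180.0, 0.0, 175.4]
wrist_force: [0.0, -0.5, -1.1]
opening: 0.0163
```

Call:
drive_tool:
  plan:
    - [0,[-0.001,0.0001,0],0]
    - [0,[-0.001,0.0001,0],0]
    - [0,[-0.001,0.0001,0],0]
    - [0,[0,0,0],0]

```text
time: 18.98
ee_pos: [0.4735, -0.1298, 0.113]
tcp_rot: [-180.0, 0.0, 175.4]
wrist_force: [-0.3, 0.0, -1.5]
opening: 0.0164
```

Call:
drive_tool:
  plan:
    - [0,[-0.001,0.0001,0],0]
    - [0,[-0.001,0.0001,0],0]
    - [0,[-0.001,0.0001,0],0]
    - [0,[0,0,0],0]

```text
time: 19.48
ee_pos: [0.4706, -0.1295, 0.1131]
tcp_rot: [-180.0, 0.0, 175.4]
wrist_force: [3.7, -0.2, -1.2]
opening: 0.0163
```

Call:
drive_tool:
  plan:
    - [0,[-0.001,0.0001,0],0]
    - [0,[-0.001,0.0001,0],0]
    - [0,[-0.001,0.0001,0],0]
    - [0,[0,0,0],0]

```text
time: 19.98
ee_pos: [0.4674, -0.1292, 0.113]
tcp_rot: [-180.0, -0.0, 175.4]
wrist_force: [3.4, -0.3, -0.6]
opening: 0.0165
```

The hook has the knob: the 3.5 N drag appears at TCP x ≈ 0.472. My strap estimate puts the stop at about 42 mm of travel.

Call:
drive_tool:
  plan:
    - [0,[-0.0015,0.00012,0],0]
    - [0,[-0.0015,0.00012,0],0]
    - [0,[-0.0015,0.00012,0],0]
    - [0,[-0.0015,0.00012,0],0]
    - [0,[-0.0015,0.00012,0],0]
    - [0,[-0.0015,0.00012,0],0]

```text
time: 20.72
ee_pos: [0.4585, -0.1285, 0.113]
tcp_rot: [-180.0, 0.0, 175.4]
wrist_force: [3.7, -0.6, -0.8]
opening: 0.0167
```

Call:
drive_tool:
  plan:
    - [0,[-0.001,8e-05,0],0]
    - [0,[-0.001,8e-05,0],0]
    - [0,[-0.001,8e-05,0],0]
    - [0,[-0.001,8e-05,0],0]
    - [0,[-0.001,8e-05,0],0]
    - [0,[-0.001,8e-05,0],0]
    - [0,[-0.001,8e-05,0],0]
    - [0,[-0.001,8e-05,0],0]

```text
time: 21.72
ee_pos: [0.4505, -0.1278, 0.113]
tcp_rot: [180.0, 0.0, 175.4]
wrist_force: [3.8, -0.6, -1.1]
opening: 0.0161
```

Run:
```python
from h import *
_,_,_,o=snap('top','t9');print(o['time'],o['ee_pos'],o['tcp_rot'],o['wrist_force'])
b=cv2.imread('pics/t9.png')[130:190,280:340];cv2.imwrite('pics/t9c.png',cv2.resize(b,None,fx=10,fy=10,interpolation=2))
```

```text
21.725 [ 0.45049859 -0.12783252  0.11297844] [1.79999573e+02 7.06241148e-04 1.75402912e+02] [ 3.79298727 -0.60071644 -1.12140578]
```

View pics/t9c.png

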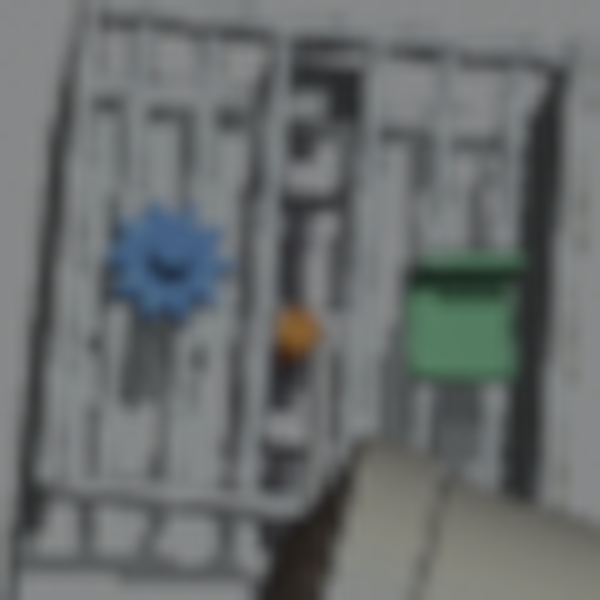

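The knob has moved back about 22 mm (crop y 265→332), and the strap is still ahead at about y 440. Continuing.

Call:
drive_tool:
  plan:
    - [0,[-0.001,8e-05,0],0]
    - [0,[-0.001,8e-05,0],0]
    - [0,[-0.001,8e-05,0],0]
    - [0,[-0.001,8e-05,0],0]
    - [0,[-0.001,8e-05,0],0]
    - [0,[-0.001,8e-05,0],0]
    - [0,[-0.001,8e-05,0],0]
    - [0,[-0.001,8e-05,0],0]

```text
time: 22.78
ee_pos: [0.4425, -0.1272, 0.113]
tcp_rot: [-180.0, 0.0, 175.4]
wrist_force: [4.3, 0.0, -0.7]
opening: 0.0164
```

Call:
drive_tool:
  plan:
    - [0,[-0.0006,5e-05,0],0]
    - [0,[-0.0006,5e-05,0],0]
    - [0,[-0.0006,5e-05,0],0]
    - [0,[-0.0006,5e-05,0],0]
    - [0,[-0.0006,5e-05,0],0]

```text
time: 23.4
ee_pos: [0.4395, -0.127, 0.113]
tcp_rot: [-180.0, 0.0, 175.4]
wrist_force: [3.5, -0.7, -1.2]
opening: 0.0165
```

Call:
drive_tool:
  plan:
    - [0,[-0.0005,4e-05,0],0]
    - [0,[-0.0005,4e-05,0],0]
    - [0,[-0.0005,4e-05,0],0]
    - [0,[-0.0005,4e-05,0],0]

```text
time: 23.9
ee_pos: [0.4375, -0.1268, 0.113]
tcp_rot: [-180.0, 0.0, 175.4]
wrist_force: [3.2, -0.6, -1.2]
opening: 0.0166
```

Call:
drive_tool:
  plan:
    - [0,[-0.0005,4e-05,0],0]
    - [0,[-0.0005,4e-05,0],0]
    - [0,[-0.0005,4e-05,0],0]

```text
time: 24.28
ee_pos: [0.436, -0.1267, 0.113]
tcp_rot: [-180.0, -0.0, 175.4]
wrist_force: [3.7, -0.2, -1.5]
opening: 0.0167
```

Call:
drive_tool:
  plan:
    - [0,[-0.0004,3e-05,0],0]
    - [0,[-0.0004,3e-05,0],0]
    - [0,[-0.0004,3e-05,0],0]

```text
time: 24.65
ee_pos: [0.4349, -0.1266, 0.113]
tcp_rot: [180.0, 0.0, 175.4]
wrist_force: [3.1, -1.8, -1.3]
opening: 0.0168
```

Call:
drive_tool:
  plan:
    - [0,[-0.0004,3e-05,0],0]
    - [0,[-0.0004,3e-05,0],0]
    - [0,[-0.0004,3e-05,0],0]

```text
time: 25.02
ee_pos: [0.4336, -0.1265, 0.113]
tcp_rot: [180.0, -0.0, 175.4]
wrist_force: [2.6, -0.7, -0.7]
opening: 0.0167
```

Call:
drive_tool:
  plan:
    - [0,[-0.0004,3e-05,0],0]
    - [0,[-0.0004,3e-05,0],0]
    - [0,[-0.0004,3e-05,0],0]

```text
time: 25.4
ee_pos: [0.4324, -0.1264, 0.113]
tcp_rot: [180.0, 0.0, 175.4]
wrist_force: [3.9, -1.5, -0.7]
opening: 0.0166
```

Call:
drive_tool:
  plan:
    - [0,[-0.0004,3e-05,0],0]
    - [0,[-0.0004,3e-05,0],0]

```text
time: 25.65
ee_pos: [0.432, -0.1264, 0.1131]
tcp_rot: [180.0, 0.0, 175.4]
wrist_force: [6.5, 0.4, -1.5]
opening: 0.0165
```

Call:
drive_tool:
  plan:
    - [0,[-0.0004,3e-05,0],0]
    - [0,[-0.0004,3e-05,0],0]

```text
time: 25.9
ee_pos: [0.4317, -0.1263, 0.1133]
tcp_rot: [-180.0, 0.1, 175.4]
wrist_force: [9.3, -1.0, -1.8]
opening: 0.0166
```

It is firm at the stop (force rises, position stalls) at 9.3 N. Holding.

Call:
drive_tool:
  plan:
    - [0,[0,0,0],0]

```text
time: 26.02
ee_pos: [0.4317, -0.1264, 0.1133]
tcp_rot: [-180.0, 0.1, 175.4]
wrist_force: [8.8, -0.7, -2.2]
opening: 0.0165
```

Call:
drive_tool:
  plan:
    - [0,[0,0,0],0]

```text
time: 26.15
ee_pos: [0.4317, -0.1264, 0.1133]
tcp_rot: [-180.0, 0.1, 175.4]
wrist_force: [8.3, -0.9, -2.6]
opening: 0.0164
```

Call:
drive_tool:
  plan:
    - [0,[0,0,0],0]

```text
time: 26.28
ee_pos: [0.4317, -0.1264, 0.1133]
tcp_rot: [-180.0, 0.1, 175.4]
wrist_force: [8.4, -0.5, -1.4]
opening: 0.0165
```

Call:
drive_tool:
  plan:
    - [0,[-0.0002,0,0],0]
    - [0,[0,0,0],0]

```text
time: 26.52
ee_pos: [0.4316, -0.1264, 0.1133]
tcp_rot: [-180.0, 0.1, 175.4]
wrist_force: [8.9, -0.9, -1.8]
opening: 0.0167
```

Call:
drive_tool:
  plan:
    - [0,[0,0,0],0]
    - [0,[0,0,0],0]

```text
time: 26.78
ee_pos: [0.4316, -0.1263, 0.1133]
tcp_rot: [180.0, 0.1, 175.4]
wrist_force: [9.6, -1.2, -2.2]
opening: 0.0163
```

Call:
drive_tool:
  plan:
    - [0,[0,0,0],0]
    - [0,[0,0,0],0]

```text
time: 27.02
ee_pos: [0.4316, -0.1264, 0.1133]
tcp_rot: [-180.0, 0.1, 175.4]
wrist_force: [9.2, -1.4, -1.7]
opening: 0.0165
```

Call:
drive_tool:
  plan:
    - [0,[0,0,0],0]
    - [0,[0,0,0],0]

```text
time: 27.28
ee_pos: [0.4316, -0.1263, 0.1133]
tcp_rot: [180.0, 0.1, 175.4]
wrist_force: [9.3, -0.4, -1.8]
opening: 0.0165
```

Held about 0.9 s at 8.9–9.6 N. Now I unhook: forward 19 mm, right 25 mm, then out.

Call:
drive_tool:
  plan:
    - [0,[0.0008,-6e-05,0],0]
    - [0,[0.0012,-0.0001,0],0]
    - [0,[0.002,-0.00016,0],0]
    - [0,[0.003,-0.00024,0],0]
    - [0,[0.003,-0.00024,0],0]
    - [0,[0.003,-0.00024,0],0]
    - [0,[0.003,-0.00024,0],0]
    - [0,[0.003,-0.00024,0],0]
    - [0,[0.001,-0.0001,0],0]
    - [0,[0,0,0],0]

```text
time: 28.52
ee_pos: [0.4507, -0.1279, 0.113]
tcp_rot: [180.0, -0.0, 175.4]
wrist_force: [0.2, 1.1, -1.4]
opening: 0.0164
```

Call:
drive_tool:
  plan:
    - [0,[-0.0001,-0.001,0],0]
    - [0,[-0.0002,-0.002,0],0]
    - [0,[-0.0002,-0.002,0],0]
    - [0,[-0.0002,-0.002,0],0]
    - [0,[-0.0001,-0.001,0],0]
    - [0,[0,0,0],0]

```text
time: 29.28
ee_pos: [0.4499, -0.136, 0.113]
tcp_rot: [-180.0, 0.0, 175.4]
wrist_force: [-0.5, -0.4, -1.5]
opening: 0.0167
```

Run:
```python
from h import *
_,_,_,o=snap('top','t10');print(o['time'],o['ee_pos'],o['tcp_rot'],o['wrist_force'])
b=cv2.imread('pics/t10.png')[130:190,280:340];cv2.imwrite('pics/t10c.png',cv2.resize(b,None,fx=10,fy=10,interpolation=2))
```

```text
29.275 [ 0.44986413 -0.13598493  0.11297288] [-1.79997625e+02  3.70602426e-06  1.75394144e+02] [-0.52717816 -0.38329967 -1.50503543]
```

View pics/t10c.png

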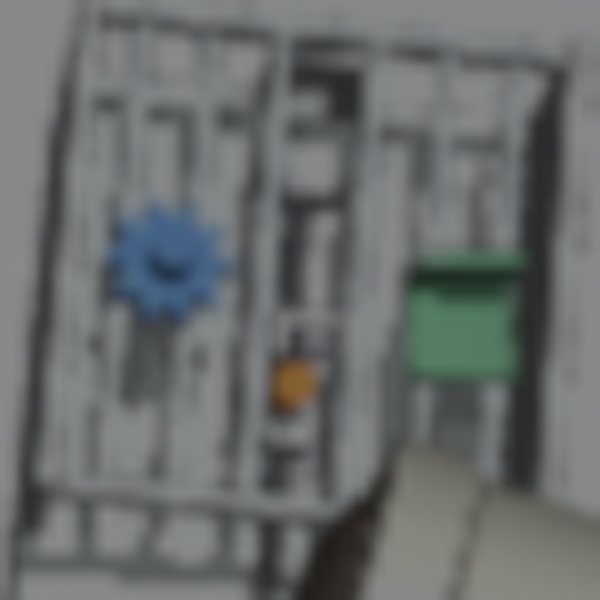

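The knob is at crop (295,383), drawn, with the hook's cross bar visible at y≈320 behind it. Continuing right and then out.

Call:
drive_tool:
  plan:
    - [0,[-0.0002,-0.002,0],0]
    - [0,[-0.0002,-0.002,0],0]
    - [0,[-0.0002,-0.002,0],0]
    - [0,[-0.0002,-0.002,0],0]
    - [0,[-0.0002,-0.003,0],0]
    - [0,[-0.0002,-0.003,0],0]
    - [0,[-0.0002,-0.003,0],0]
    - [0,[0,0,0],0]

```text
time: 30.32
ee_pos: [0.4484, -0.1531, 0.113]
tcp_rot: [-180.0, -0.0, 175.4]
wrist_force: [-0.8, -0.9, -0.7]
opening: 0.0163
```

Call:
drive_tool:
  plan:
    - [0,[-0.003,0.00024,0],0]
    - [0,[-0.006,0.0005,0],0]
    - [0,[-0.01,0.0008,0],0]
    - [0,[-0.01,0.0008,0],0]
    - [0,[-0.01,0.0008,0],0]
    - [0,[-0.01,0.0008,0],0]
    - [0,[-0.01,0.0008,0],0]
    - [0,[-0.01,0.0008,0],0]
    - [0,[-0.01,0.0008,0],0]
    - [0,[-0.01,0.0008,0],0]

```text
time: 31.58
ee_pos: [0.3588, -0.1457, 0.113]
tcp_rot: [180.0, -0.0, 175.4]
wrist_force: [0.1, -0.0, -0.4]
opening: 0.0165
```

Call:
drive_tool:
  plan:
    - [0,[-0.015,0.0012,0],0]
    - [0,[-0.015,0.0012,0],0]
    - [0,[-0.01,0.0008,0],0]
    - [0,[0,0,0.01],0]
    - [0,[0,0,0.03],0]
    - [0,[0,0,0.03],0]
    - [0,[0,0,0.03],0]
    - [0,[0,0,0.02],0]
    - [0,[0,0,0.008],0]
    - [0,[0,0,0],0]

```text
time: 32.83
ee_pos: [0.3198, -0.1427, 0.2412]
tcp_rot: [-180.0, 0.0, 175.4]
wrist_force: [0.7, 0.1, -1.4]
opening: 0.0161
```

Call:
drive_tool:
  plan:
    - [0,[0.0105,0.0238,0],1.0]
    - [0,[0.0105,0.0378,0],2.6]
    - [0,[0.0105,0.0378,0],2.6]
    - [0,[0.0105,0.0378,0],2.6]
    - [0,[0.0105,0.0378,0],2.6]
    - [0,[0.0105,0.0378,0],2.6]
    - [0,[0.0105,0.0378,0],2.6]
    - [0,[0.0105,0.0478,0],2.6]
    - [0,[0.0105,0.0478,0],2.6]
    - [0,[0.0105,0.0308,0],2.3]

```text
time: 34.08
ee_pos: [0.4242, 0.2364, 0.2396]
tcp_rot: [-180.0, -0.1, -160.3]
wrist_force: [1.3, -0.2, -0.1]
opening: 0.0167
```

Call:
drive_tool:
  plan:
    - [0,[0,0,0],0]
    - [0,[0,0,0],0]

```text
time: 34.33
ee_pos: [0.4241, 0.2341, 0.2402]
tcp_rot: [-180.0, -0.1, -160.5]
wrist_force: [-0.3, -1.0, -2.1]
opening: 0.0168
```

Run:
```python
from h import *
_,_,_,o=snap('top','t11');print(o['time'],o['ee_pos'],o['tcp_rot'],o['wrist_force'])
snap('side','s11');snap('wrist','w11')
b=cv2.imread('pics/t11.png')[130:190,280:340];cv2.imwrite('pics/t11c.png',cv2.resize(b,None,fx=10,fy=10,interpolation=2))
```

```text
34.325 [0.42408015 0.23406541 0.24016954] [-1.79976252e+02 -9.40172724e-02 -1.60504014e+02] [-0.28045273 -0.97113402 -2.06593681]
```

View pics/t11c.png

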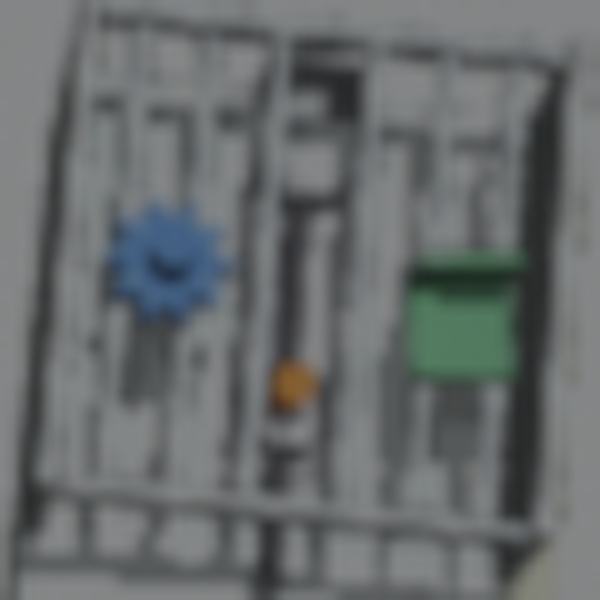

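View pics/s11.png

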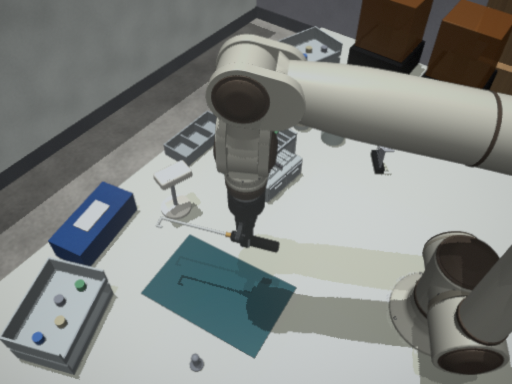

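View pics/w11.png

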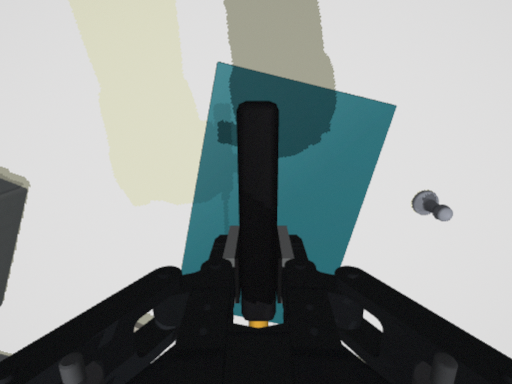

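The bolt has stayed drawn and the hook sits in the grip as before. Lowering to the mat.

Call:
drive_tool:
  plan:
    - [0,[0,0,-0.02],0]
    - [0,[0,0,-0.04],0]
    - [0,[0,0,-0.04],0]
    - [0,[0,0,-0.04],0]
    - [0,[0,0,-0.03],0]
    - [0,[0,0,-0.02],0]
    - [0,[0,0,-0.01],0]
    - [0,[0,0,-0.005],0]
    - [0,[0,0,0],0]
    - [0,[0,0,0],0]

```text
time: 35.72
ee_pos: [0.4249, 0.2347, 0.0368]
tcp_rot: [180.0, 0.1, -160.5]
wrist_force: [-0.4, -0.7, 0.2]
opening: 0.0164
```

Call:
drive_tool:
  plan:
    - [0,[0,0,-0.001],0]
    - [0,[0,0,-0.001],0]
    - [0,[0,0,0],0]

```text
time: 36.1
ee_pos: [0.4244, 0.2344, 0.0339]
tcp_rot: [-180.0, -0.0, -160.5]
wrist_force: [-0.1, 0.1, -0.4]
opening: 0.0167
```

Call:
drive_tool:
  plan:
    - [0,[0,0,-0.001],0]
    - [0,[0,0,-0.001],0]
    - [0,[0,0,0],0]

```text
time: 36.48
ee_pos: [0.4244, 0.2344, 0.0319]
tcp_rot: [-180.0, -0.0, -160.5]
wrist_force: [-0.4, 0.2, -0.4]
opening: 0.0163
```

Call:
drive_tool:
  plan:
    - [0,[0,0,-0.001],0]
    - [0,[0,0,-0.001],0]
    - [0,[0,0,0],0]

```text
time: 36.85
ee_pos: [0.4244, 0.2344, 0.0299]
tcp_rot: [-180.0, -0.0, -160.5]
wrist_force: [0.0, -1.4, 0.1]
opening: 0.0166
```

Call:
drive_tool:
  plan:
    - [0,[0,0,-0.0005],0]
    - [0,[0,0,-0.0005],0]
    - [0,[0,0,0],0]

```text
time: 37.22
ee_pos: [0.4245, 0.2345, 0.029]
tcp_rot: [180.0, -0.0, -160.5]
wrist_force: [-0.4, -0.1, -1.4]
opening: 0.0165
```

Call:
drive_tool:
  plan:
    - [0,[0,0,-0.0005],0]
    - [0,[0,0,0],0]

```text
time: 37.48
ee_pos: [0.4245, 0.2344, 0.0287]
tcp_rot: [180.0, 0.0, -160.5]
wrist_force: [-1.1, -0.9, 3.4]
opening: 0.0165
```

Call:
drive_tool:
  plan:
    - [0,[0,0,-0.0005],0]
    - [0,[0,0,0],0]

```text
time: 37.72
ee_pos: [0.4245, 0.2345, 0.0287]
tcp_rot: [180.0, 0.0, -160.5]
wrist_force: [-3.3, -2.3, 7.4]
opening: 0.0166
```

The hook touches the mat. I ease off slightly, open and lift.

Call:
drive_tool:
  plan:
    - [0,[0,0,0.0005],0]
    - [0.3,[0,0,0],0]
    - [0.5,[0,0,0],0]
    - [0.7,[0,0,0],0]
    - [1,[0,0,0],0]
    - [1,[0,0,0],0]
    - [1,[0,0,0],0]
    - [1,[0,0,0],0]

```text
time: 38.72
ee_pos: [0.4244, 0.2345, 0.0285]
tcp_rot: [180.0, -0.0, -160.5]
wrist_force: [0.3, -0.1, -0.4]
opening: 0.0854
```

Call:
drive_tool:
  plan:
    - [1,[0,0,0.005],0]
    - [1,[0,0,0.02],0]
    - [1,[0,0,0.04],0]
    - [1,[0,0,0.05],0]
    - [1,[0,0,0.05],0]
    - [1,[0,0,0.045],0]
    - [1,[0,0,0.02],0]
    - [1,[0,0,0],0]

```text
time: 39.72
ee_pos: [0.425, 0.2347, 0.2601]
tcp_rot: [180.0, 0.2, -160.5]
wrist_force: [1.6, -0.1, 0.2]
opening: 0.0854
```

Run:
```python
from h import *
im,d,p,o=snap('wrist','w12');print(o['time'],o['ee_pos'],o['tcp_rot'],o['wrist_force'],o['opening'])
T=T_wc('wrist',p,o['ee_pos'],o['tcp_rot'])
B=bydepth([[253,130],[253,150],[254,180],[255,250],[255,280],[265,304],[230,250]],T,p,d);print('z',B[:,2].round(4))
im,d,p,_=snap('side','s12')
snap('top','t12')
```

```text
39.725 [0.42496921 0.23472367 0.26013926] [ 1.79971480e+02  1.70646379e-01 -1.60495056e+02] [ 1.59519327 -0.1226108   0.18188269] 0.08536067241725226
z [0.0272 0.0277 0.0294 0.004  0.0047 0.0023 0.0035]
```

View pics/w12.png

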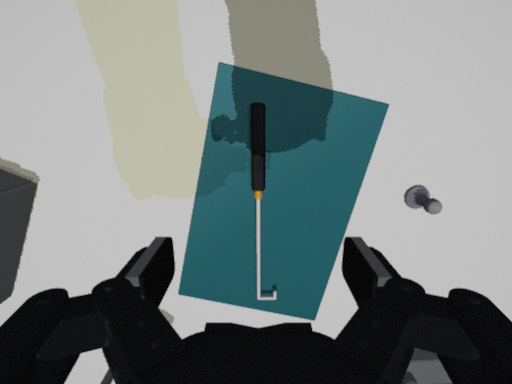

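View pics/t12.png

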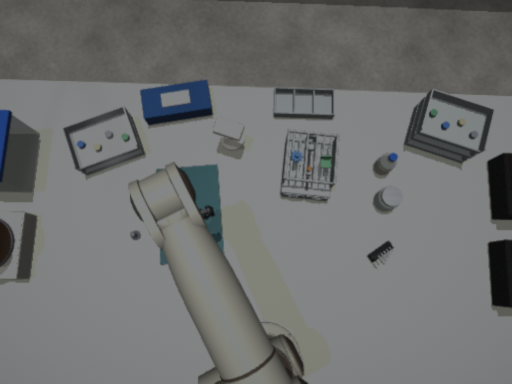

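View pics/s12.png

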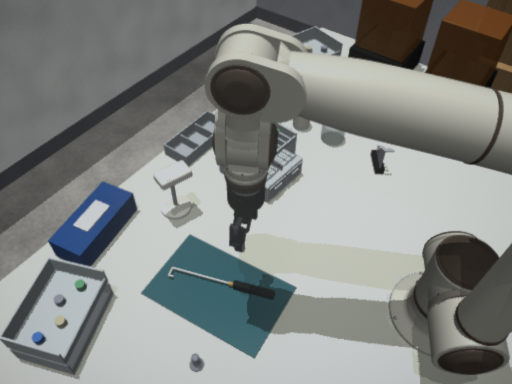

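Run:
```python
from h import *
im,d,p,T=load('w12','wrist')
print(bydepth([[258,150],[258,180],[258,215],[258,250],[258,285],[267,297]],T,p,d)[:,2].round(4))
for f in ('t0','t12'):
    im,d,p,T=load('top0' if f=='t0' else f,'top');h=cv2.cvtColor(im,cv2.COLOR_RGB2HSV)
    for nm,lo,hi in (('blue',105,125),('green',50,80),('orange',5,18)):
        m=((h[...,0]>=lo)&(h[...,0]<=hi)&(h[...,1]>100)&(h[...,2]>50))[120:205,280:340];v,u=np.nonzero(m);print(f,nm,len(u),u.mean().round(1)+280,v.mean().round(1)+120)
print(job.job_done())
```

```text
[0.028  0.0279 0.0192 0.0172 0.0188 0.0168]
t0 blue 75 296.0 156.1
t0 green 0 nan nan
t0 orange 16 309.4 156.5
t12 blue 77 295.9 156.0
t12 green 0 nan nan
t12 orange 15 308.7 168.2
the job is handed in; nothing more can be done
None<stdin>:7: RuntimeWarning: Mean of empty slice.
  ret = ret.dtype.type(ret / rcount)
```

The bolt is drawn back to its stop, the hook is out and lying flat on the mat again, and the job was handed in at about 40 s.

- **The pull:** I passed the hook beside the knob, caught it, and pulled about 40 mm against a drag of roughly 3.5 N. It then came up firm: the force rose while the position stalled. I held 8.9–9.6 N there for about 0.75 s, after about 0.4 s at 8.3–8.8 N. The highest wrist reading was 9.6 N. Then I unhooked it and backed out.
- **Bolt at the end:** the top camera shows the knob moved 11.7 px, about 38 mm, against a stop estimated at 42 mm from the strap. Its position in the picture did not change after the hook came out.
- **Hook at the end:** it lies in its original place on the mat. Depth readings give 28 mm at the handle top and 17–19 mm along the rod, so it is flat. The gripper was about 0.26 m up and touching nothing.
- **Everything else:** the gear moved no more than 0.1 px. The bracket looks unmoved in the pictures, but its green colour mask found no pixels, so I have no number for it.
- **Disagreements:**
  - The top and wrist cameras placed the knob about 5 mm apart. I used the wrist values, and the contacts matched them to about 3 mm.
  - The mat contact peaked at about 8 N before I opened the gripper.

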